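Bedtime: cargo logs back into the tilt-out bin

ROBOT

A 6-joint arm with a two-finger parallel gripper is mounted at the origin on the work surface. World frame = base frame: x ahead of the robot, y to its left, z up, the work surface at z = 0. Lengths are in m, angles in rad, forces in N, time in s.
With the tool pointing down it reaches from about 0.325 to 0.775 m from the base axis. Payload 9.3 kg.
Tool frame: the origin (TCP) lies on the centre line of the jaws, within the pads' length; the fingertips stand 22 mm ahead of it and the grasp point (between the pads) lies 3 mm ahead of it; z points along the fingers, y is the direction in which the jaws open and shut (so a half turn about z gives the same grasp; the last joint's range is limited). The gripper opens to 85 mm and grips with 20 to 120 N. Pads are 22 mm wide; open, the fingers measure 114 mm over their backs; the gripper's body (76 mm by 85 mm) begins 54 mm behind the grasp point. The pads swing forward as they close: fully open they stand 13 mm farther back than shut.
Start: joints at [-1.485, 0.259, 0.021, 1.334, 0, 1.418], TCP at [0.13, -0.534, 0.253] pointing down, gripper open.
Joint ranges: [-3.04, 3.04], [-0.91, 1.82], [-1.04, 1.36], [-1.92, 1.95], [-1.52, 1.45], [-3.14, 3.14]. Speed limits (rad/s): [2.22, 2.22, 2.79, 3.14, 3.14, 3.14].

INTERFACE

Orientations are given as a unit quaternion [w, x, y, z].
In Python, from station import telemetry, viewer, manip gives the robot as it stands. The module is installed in compiled form; this text tells all that it offers.
- The arm moves only by the tool move_arm, never from a script. Its argument "rows" is text: rows parted by semicolons, each of 7 numbers parted by spaces: the turn, a rotation vector about the tool's x, y, z in rad, then the shift along the tool's x, y, z in m, then the opening, from -1 (shut) to 1 (fully open), so that 0 is half open. In form: wx wy wz dx dy dz claw; .... A call has exactly 10 rows; each row shifts and turns the commanded pose from where the row before left it, along the tool's axes as they then stand; what a row does not reach is not made up. A row lasts 1/10 s, in which the tool goes at most 50 mm and 8.59 degrees, less where a joint would pass 70% of its speed; a pose out of reach is approached as far as the arm can. A call is refused whole if a number of a shift passes 0.05 or a number of a turn 0.15, either way. A call with a gripper value outside its range is refused whole. The fingers move at their own pace and stop on an object; "newtons" is the grip in N (left out, the last holds). Time passes only in rows, so rows that do not move let the fingers close, or fill a call up. It gives the time, the measured TCP pose, the force and the opening at its end, in the units of the state.
- telemetry.read_state(): the state, without advancing time (a new reading comes with each control period).
- viewer.camera(name): name is "scene" or "top" or "wrist"; returns the picture (480x640x3 uint8, red, green, blue); there is no depth.
- viewer.camera_model(name): a dict with "fx", "fy", "cx", "cy" (pixels), "R" (3x3) and "t" (3): a world point X has camera coordinates R X + t; the wrist camera has in their place "T_tool_cam" (4x4, takes a point from camera to tool coordinates, whose origin is the TCP and whose axes are the flange's). Camera axes: x right, y down, z forward; pixel columns grow to the right and rows downward; lengths in m; the calibration is good to about 2 mm. A picture is of the moment at which its call begins: read the wrist's pose just before it. camera_model takes no time and is no camera call.
- manip.close_job(): hands the job in, once; it reports no verdict.
Trained networks look in the newest picture that a camera, given by its name, has taken for a name from the list of things; names that differ only in an ending like _2 or _b are one class to them, and where a whole thing is asked for, a point or a joint stands for the part that bears it (a point fixed in the world has none). Each returns a list of dicts, best first, with "conf" (0 to 1); they miss things now and then, are a little off and sometimes report something else, mostly with a low value. They report only what shows in the picture. A call takes as long as a camera call. They do not tell look-alikes from the thing itself.
- viewer.search_frame(camera, thing): "pixel" ([column, row] in pixels, amid what is visible of it).
The state is a dict: "time_s": time; "joints": joint angles; "qvel": joint speeds; "joint_torque": joint torques, N m; "ee_pos": TCP position; "ee_rot": TCP orientation; "wrist_force": force on the tool from outside, world axes, zero at the start; "ft_torque": the same for the moment, N m; "width": finger opening in m.
Only numpy, scipy, OpenCV 4.12 (cv2) and the standard library are available. Lean on these libraries where they do the work, as an engineer would, in place of code of your own. Each camera call takes 0.05 s, during which the arm holds its last target.

TASK

Pull the green tilt-out bin front open to its stop, where its ratchet catches, then lift the blue tote by its handle and tip all three wooden cargo logs out of it into the open bin. Stand the empty tote back upright on its cork mat, then flip the red ratchet pawl over to its released side and push the bin front fully shut. Leave the bottle, the owl lamp and the toy train where they are.

Things in the scene. Friction and masses are not known exactly. Their poses are not given: they have to be found in the camera images.
- cabinet: Fixed wooden cabinet of the tilt-out bin, 184 wide (y) x 130 deep (x) x 182 high. Origin: middle of the lower front edge, on the table; x points into the cabinet (away from the front), y to its left as the robot sees it, z up. Its yaw varies.
- bin (a joint): Tilt of the bin front about a level hinge at its lower edge (along cabinet y): 0 shut, 0.65 rad at its stop, top leaning out to cabinet -x. Starts 0 to 0.06. Light friction (about 1 N at the bar). A ratchet catches at about 0.32, 0.45 and 0.58 rad: it still opens but cannot go back past the last tooth until the pawl is flipped; then it moves freely both ways.
- bin_hinge (a point): Middle of the bin's hinge line (20 above the table, on the cabinet's front plane); axes turn with the bin front and equal the cabinet's when shut.
- bin_bar (a point): Centre of the round aluminium grab bar above the green front's top edge: 12 thick, 124 long (cabinet y), on two posts 100 apart, 34 clear above the edge. Shut: 200 above and 6 in front of the hinge line (220 above the table); it swings about the hinge, at the stop 120 further out (cabinet -x), 175 above the table. Can be pinched from above; turns between the fingers.
- bin_in (a point): Centre of the trough's inner floor; its axes turn with the bin and equal the cabinet's when shut. Trough inside 83 (x) x 146 (y), back wall 94 high, green front 160 high, 12 thick. At the stop the mouth, seen from above, is a slot from the cabinet's front plane to about 95 in front of it, 146 wide; the front's top edge is then about 147 above the table.
- pawl (a joint): Turn of the red ratchet pawl about a level pivot (along cabinet y). About 0 (-0.13 to 0.12): engaged, its tip on the steel toothed quadrant, thumb tab leaning to cabinet -x by 30 degrees. 1.6 rad: released, tab leaning to +x. It falls by its weight to the side it leans to (balance near 0.65 rad) and stays there. Starts engaged; under 1 N pushes it over.
- pawl_tab (a point): Centre of the round end (14 thick, 26 long in y) of the pawl's thumb tab, 55 from the pivot; engaged it is 48 above and 28 in front (-x) of it. The pivot is 75 behind the cabinet's front plane, 102 to the -y side of its middle (10 outside the side wall), 170 above the table. The tab is a plate 24 wide, 6 thick, from pivot to end, free from above.
- tote_grip (a point): Centre of the tote's cross handle, a bar 12 thick (tote x) x 14 high along tote y, 80 clear between posts, 97 above the underside. Tote 106 long (x) x 90 wide, z up; floor 5 thick, side walls 38 high; both x ends open but for a lip 4 high, so logs roll out over either end when it is tipped about its y: the first at some 20 degrees, the last by 50. About 270 g full.
- log1: Wooden cargo log, 28 diameter, 70 long, origin at its centre, axis along its y; lies across the tote (along the tote's y), 31 towards the tote's -x end; can roll. About 35 g.
- log2: Like log1; lies in the middle of the tote.
- log3: Like log1; 31 towards the tote's +x end.
- mat_top (a point): Centre of the top of the fixed cork mat, 160 (x) x 136 (y) x 4 thick; the tote starts on it.
- bottle: Closed glass bottle, 62 diameter, 165 high, loose; origin at the centre of its underside. Leave alone.
- owl_lamp: White ceramic owl night lamp, 100 wide, 163 high, loose; origin at the centre of its underside. Leave alone.
- train: Wooden toy train, 150 long (x) x 54 wide x 88 high, loose; origin under its middle. Leave alone.
There are look-alikes about, which are no part of the job. What is shaped like the part that bears tote_grip but orange is not meant. Leave any turquoise look-alike of the log1 alone.

How it is judged:
On the way, in this order (a step that is already met when the one before it is completed fails the run):
1. the bin front is open at its stop (at least 0.58 rad) with the logs still outside (value of joint bin above 0.58 rad and not (x of log1 in the frame of bin_in between -0.05 and 0.05 m and y of log1 in the frame of bin_in between -0.075 and 0.075 m and z of log1 in the frame of bin_in between 0 and 0.11 m) and not (x of log2 in the frame of bin_in between -0.05 and 0.05 m and y of log2 in the frame of bin_in between -0.075 and 0.075 m and z of log2 in the frame of bin_in between 0 and 0.11 m) and not (x of log3 in the frame of bin_in between -0.05 and 0.05 m and y of log3 in the frame of bin_in between -0.075 and 0.075 m and z of log3 in the frame of bin_in between 0 and 0.11 m)), for 0.2 s.
2. all three logs are in the open bin, poured from the still tipped tote (tipped more than 0.5 rad) (value of joint bin above 0.53 rad and angle between tote_grip's own z axis and vertical above 0.5 rad and x of log1 in the frame of bin_in between -0.05 and 0.05 m and y of log1 in the frame of bin_in between -0.075 and 0.075 m and z of log1 in the frame of bin_in between 0 and 0.11 m and x of log2 in the frame of bin_in between -0.05 and 0.05 m and y of log2 in the frame of bin_in between -0.075 and 0.075 m and z of log2 in the frame of bin_in between 0 and 0.11 m and x of log3 in the frame of bin_in between -0.05 and 0.05 m and y of log3 in the frame of bin_in between -0.075 and 0.075 m and z of log3 in the frame of bin_in between 0 and 0.11 m), for 0.1 s.
3. the tote stands upright on its mat again (centre within 45 mm of the mat's), let go, the bin still open (horizontal distance between tote_grip and mat_top below 0.045 m and angle between tote_grip's own z axis and vertical below 0.1 rad and height (world z) of tote_grip between 0.092 and 0.106 m and value of joint bin above 0.5 rad and contact force between the fingers and tote below 0.1 N), for 0.2 s.
4. the pawl is flipped to its released side while the bin is still open (value of joint pawl above 1.35 rad and value of joint bin above 0.4 rad), for 0.2 s.
5. the bin front is shut (less than 0.04 rad) (value of joint bin below 0.04 rad), for 0.2 s.
At the end, for the whole second after the job is handed in: All three logs inside the trough, the bin front shut to within 0.04 rad, the pawl still on its released side (beyond 1.35 rad), the tote upright (within 0.1 rad) on the mat with its centre within 45 mm of the mat's centre (x of log1 in the frame of bin_in between -0.05 and 0.05 m and y of log1 in the frame of bin_in between -0.075 and 0.075 m and z of log1 in the frame of bin_in between 0 and 0.11 m and x of log2 in the frame of bin_in between -0.05 and 0.05 m and y of log2 in the frame of bin_in between -0.075 and 0.075 m and z of log2 in the frame of bin_in between 0 and 0.11 m and x of log3 in the frame of bin_in between -0.05 and 0.05 m and y of log3 in the frame of bin_in between -0.075 and 0.075 m and z of log3 in the frame of bin_in between 0 and 0.11 m and horizontal distance between tote_grip and mat_top below 0.045 m and angle between tote_grip's own z axis and vertical below 0.1 rad and height (world z) of tote_grip between 0.092 and 0.106 m and value of joint bin below 0.04 rad and value of joint pawl above 1.35 rad); the robot touches nothing.
It fails at once if the bottle is pushed more than 30 mm or tipped (distance of bottle from where it was at the start of the episode above 0.03 m or angle between bottle's own z axis and vertical above 0.35 rad).
It fails at once if the owl lamp is pushed more than 30 mm or tipped (distance of owl_lamp from where it was at the start of the episode above 0.03 m or angle between owl_lamp's own z axis and vertical above 0.35 rad).
It fails at once if the toy train is pushed more than 30 mm or tipped (distance of train from where it was at the start of the episode above 0.03 m or angle between train's own z axis and vertical above 0.35 rad).
It also fails if it takes over 72 s, if anything falls off the work surface, if the arm or the gripper's body presses on something with over 40 N, if the wrist force passes 120 N, or if a joint passes its speed limit or range.

## Working session

There is one attempt and no reset: what is moved stays moved. The work goes in short steps, Python scripts to look and compute and a tool call to move; the robot and the scene stay as the last step left them, time stands still between calls to the robot, and variables do not carry over. Pictures are saved under pics/ and viewed, and the job is handed in when it is done.

Besides the shell and the picture viewer there is one more tool, called after "Call:" as name(argument=value, ...) on one line, values as JSON. move_arm: Moves the arm, as the interface text tells. Its arguments: {"type":"object","properties":{"rows":{"type":"string"},"newtons":{"type":"number"}},"required":["rows"]}

```bash
mkdir -p pics; ls
cat > h.py <<'E'
import numpy as np, cv2
from station import telemetry, viewer, manip
from scipy.spatial.transform import Rotation as R
def st():
    return telemetry.read_state()
def cam(n,f):
    im=viewer.camera(n); cv2.imwrite('pics/'+f,im[:,:,::-1]); return im
def pix2(n,uv,z):
    m=viewer.camera_model(n); Rm=np.array(m['R']);t=np.array(m['t'])
    d=Rm.T@np.array([(uv[0]-m['cx'])/m['fx'],(uv[1]-m['cy'])/m['fy'],1]); c=-Rm.T@t
    s=(z-c[2])/d[2]; return c+s*d
def proj(n,X):
    m=viewer.camera_model(n); p=np.array(m['R'])@np.array(X)+np.array(m['t'])
    return np.array([m['fx']*p[0]/p[2]+m['cx'],m['fy']*p[1]/p[2]+m['cy']])
def rq(s):
    w,x,y,z=s['ee_rot']; return R.from_quat([x,y,z,w])
E
python3 - <<'E'
from h import *
for n in('scene','top','wrist'):
    cam(n,n+'0.png')
    m=viewer.camera_model(n); print(n,m['fx'],m['cx'],m['cy'])
    if n!='wrist': print('campos',-np.array(m['R']).T@np.array(m['t']))
    else: print(m)
for n in('scene','top'):
    for t in ['cabinet','bin_bar','pawl_tab','tote_grip','log1','mat_top','bottle','owl_lamp','train']:
        try: print(n,t,[(np.round(d['pixel']).tolist(),round(d['conf'],2)) for d in viewer.search_frame(n,t)[:6]])
        except Exception as e: print(t,e)
s=st(); print(s)
E
```

```text
pics
scene 478.94944849046715 315.5786058696046 248.77955843444934
campos [ 0.69778624 -0.19472866  1.19776637]
top 602.0046594799385 317.0093574346126 239.8081912374881
campos [0.32382196 0.03244463 1.48531722]
wrist 425.1630801197879 319.83564344690507 238.07325301034834
{'fx': 425.1630801197879, 'fy': 425.1630801197879, 'cx': 319.83564344690507, 'cy': 238.07325301034834, 'T_tool_cam': array([[-1.00730940e-03, -9.45654334e-01, -3.25172055e-01,
         8.41129554e-02],
       [ 9.99999493e-01, -9.58228060e-04, -3.11085677e-04,
        -3.94048317e-04],
       [-1.74094686e-05, -3.25172203e-01,  9.45654820e-01,
        -1.20004291e-01],
       [ 0.00000000e+00,  0.00000000e+00,  0.00000000e+00,
         1.00000000e+00]])}
scene cabinet [([383.0, 277.0], 0.92), ([356.0, 260.0], 0.5)]
scene bin_bar [([355.0, 256.0], 0.92)]
scene pawl_tab [([357.0, 301.0], 0.59), ([236.0, 329.0], 0.37)]
scene tote_grip [([244.0, 309.0], 0.91), ([168.0, 350.0], 0.82), ([148.0, 284.0], 0.61), ([350.0, 380.0], 0.33)]
scene log1 [([290.0, 357.0], 0.87), ([255.0, 315.0], 0.81), ([234.0, 303.0], 0.71), ([248
[... 619 characters left out ...]
([162.0, 249.0], 0.63)]
{'time_s': 1.05, 'joints': array([-1.48463891e+00,  2.58601671e-01,  2.14652394e-02,  1.33367574e+00,
        2.67190037e-06,  1.41821206e+00]), 'qvel': array([ 0.00011654, -0.00058073, -0.00059982,  0.00103275,  0.00129578,
        0.00082045]), 'joint_torque': array([ 1.17785657e-04, -5.55391395e+01,  3.44741750e+01,  1.17941738e-03,
       -2.74664844e-04, -6.06143828e-06]), 'ee_pos': array([ 0.13006791, -0.53439002,  0.25326412]), 'ee_rot': array([-7.87185580e-06,  9.92883757e-01,  1.19087551e-01,  1.59823484e-06]), 'wrist_force': array([0.45790525, 0.68546294, 0.25970061]), 'ft_torque': array([-0.03760776,  0.02526387, -0.01170208]), 'width': 0.08558128581308545}
```

View pics/scene0.png

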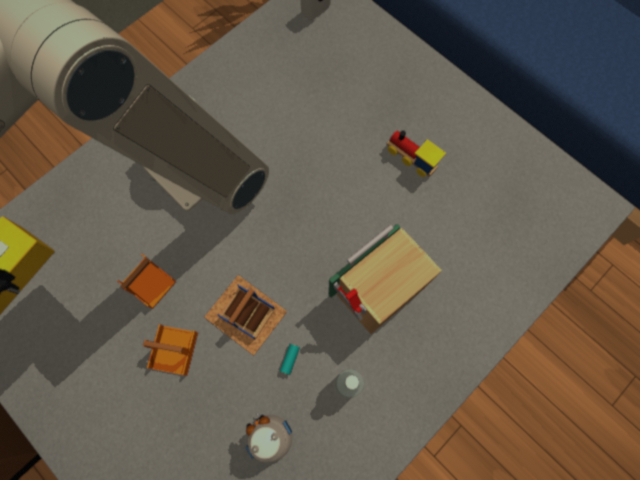

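View pics/top0.png

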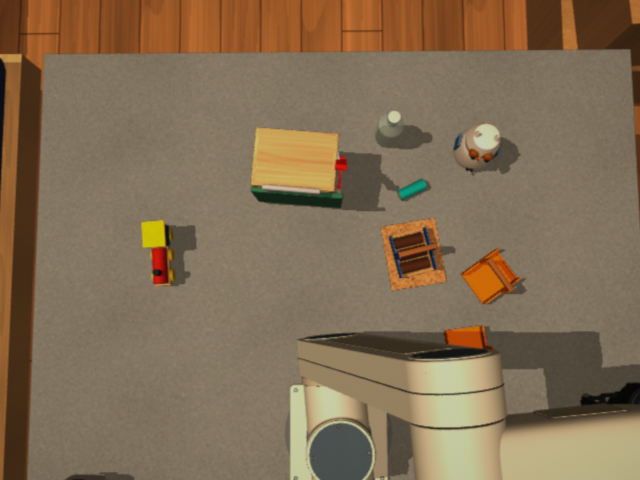

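Both views show the blue tote on its cork mat (top 413,253; scene 245,310). The orange look-alikes are at top (492,276) and (467,336), and a turquoise log is at top (412,189). The cabinet is at top (297,167), with the red pawl at (341,165). I'll zoom in on the tote and the cabinet.

Run:
```python
from h import *
a=cv2.imread('pics/top0.png'); s=cv2.imread('pics/scene0.png')
c1=cv2.resize(a[105:305,235:465],None,fx=3.4,fy=3,interpolation=cv2.INTER_CUBIC)
c1=cv2.resize(a[110:300,240:460],None,fx=3.5,fy=3.15,interpolation=cv2.INTER_CUBIC)[:600,:800]
cv2.imwrite('pics/ctop.png',c1)
c2=cv2.resize(s[215:365,195:445],None,fx=3.2,fy=3.2,interpolation=cv2.INTER_CUBIC); cv2.imwrite('pics/cscene.png',c2)
```

```text
(no output)
```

View pics/ctop.png

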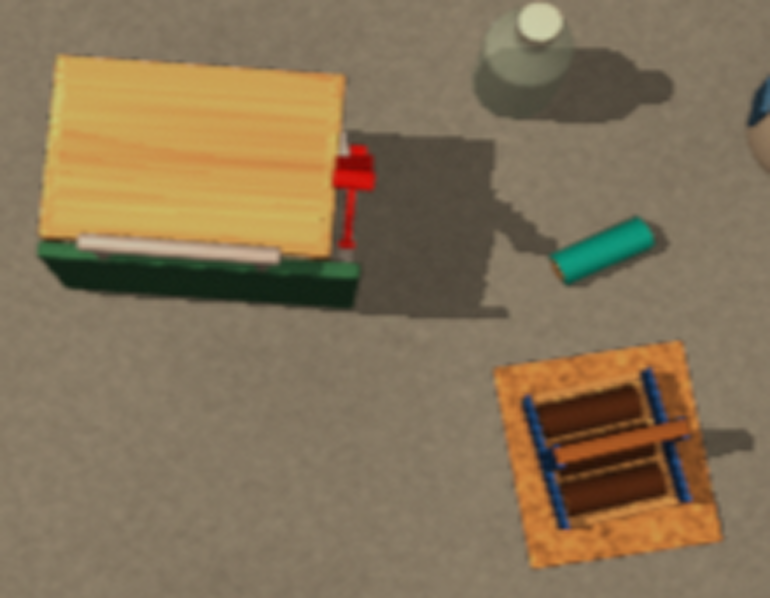

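View pics/cscene.png

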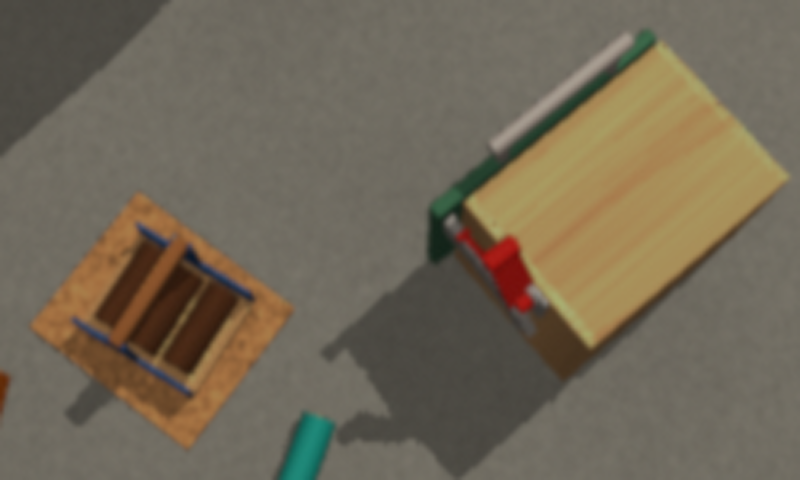

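Run:
```python
from h import *
T=lambda u,v:(240+(u+.5)/3.5-.5,110+(v+.5)/3.15-.5)
S=lambda u,v:(195+(u+.5)/3.2-.5,215+(v+.5)/3.2-.5)
def go(n,F,pts,z):
    P=np.array([pix2(n,F(*p),z)[:2] for p in pts]); print(n,z,P.round(4).tolist(),'mean',P.mean(0).round(4)); return P
def dirs(P):
    for i in range(len(P)):
        d=P[(i+1)%len(P)]-P[i]; print('  ',round(np.hypot(*d),4),round(np.degrees(np.arctan2(d[1],d[0])),1))
dirs(go('top',T,[(57,57),(346,75),(330,258),(40,238)],.182))
dirs(go('scene',S,[(660,42),(789,177),(592,348),(465,205)],.182))
dirs(go('top',T,[(497,368),(684,341),(722,541),(533,567)],.004))
dirs(go('scene',S,[(140,193),(293,309),(188,447),(31,326)],.004))
dirs(go('top',T,[(555,455),(690,428)],.104))
dirs(go('scene',S,[(182,238),(118,340)],.104))
dirs(go('top',T,[(78,242),(280,257)],.222))
dirs(go('scene',S,[(630,40),(493,150)],.222))
for n,p,z in [('top',(392,129),.1),('top',(478,146),.08),('scene',(347,383),.165),('scene',(266,436),.1),('top',(157,253),.06),('scene',(419,149),.06)]:
    print(n,p,pix2(n,p,z).round(3))
go('top',T,[(355,163)],.218);go('scene',S,[(505,262)],.218)
s=st();print(rq(s).as_matrix().round(3))
```

```text
top 0.182 [[0.6983, 0.1802], [0.6839, -0.0027], [0.554, 0.0084], [0.5693, 0.1902]] mean [0.6264 0.094 ]
   0.1834 -94.5
   0.1304 175.1
   0.1825 85.2
   0.1294 -4.5
scene 0.182 [[0.5706, 0.1895], [0.6985, 0.1798], [0.6839, -0.0009], [0.5568, 0.0086]] mean [0.6274 0.0942]
   0.1283 -4.3
   0.1812 -94.6
   0.1274 175.8
   0.1814 85.6
top 0.004 [[0.4971, -0.1122], [0.5176, -0.2447], [0.3607, -0.2675], [0.3412, -0.135]] mean [ 0.4292 -0.1899]
   0.134 -81.2
   0.1586 -171.7
   0.1339 98.4
   0.1576 8.3
scene 0.004 [[0.3419, -0.1341], [0.4961, -0.1112], [0.5165, -0.2414], [0.3617, -0.2663]] mean [ 0.4291 -0.1883]
   0.1558 8.4
   0.1317 -81.1
   0.1568 -170.9
   0.1337 98.5
top 0.104 [[0.4213, -0.1395], [0.4406, -0.2284]] mean [ 0.431  -0.1839]
   0.0909 -77.8
   0.0909 102.2
scene 0.104 [[0.4184, -0.1399], [0.4412, -0.2226]] mean [ 0.4298 -0.1813]
   0.0857 -74.6
   0.0857 105.4
top 0.222 [[0.5589, 0.1622], [0.5478, 0.0395]] mean [0.5533 0.1009]
   0.1233 -95.2
   0.1233 84.8
scene 0.222 [[0.5604, 0.161], [0.5492, 0.0402]] mean [0.5548 0.1006]
   0.1213 -95.3
   0.1213 84.7
top (392, 129) [ 0.716 -0.131  0.1  ]
top (478, 146) [ 0.679 -0.336  0.08 ]
scene (347, 383) [ 0.721 -0.136  0.165]
scene (266, 436) [ 0.677 -0.334  0.1  ]
top (157, 253) [0.43  0.428 0.06 ]
scene (419, 149) [0.439 0.433 0.06 ]
top 0.218 [[0.6128, -0.0067]] mean [ 0.6128 -0.0067]
scene 0.218 [[0.6067, -0.0072]] mean [ 0.6067 -0.0072]
[[ 0.972  0.236  0.   ]
 [ 0.236 -0.972  0.   ]
 [ 0.    -0.    -1.   ]]
```

```bash
cat >> h.py <<'E'
CX=np.array([.9969,-.0785,0]);CY=np.array([.0785,.9969,0]);CO=np.array([.5627,.0992,0])
def cab(x,y,z): return CO+x*CX+y*CY+np.array([0,0,z])
def down(yawdeg):  # tool pointing down with tool y at yaw
    a=np.radians(yawdeg); y=np.array([np.cos(a),np.sin(a),0]); z=np.array([0,0,-1.]); x=np.cross(y,z)
    return R.from_matrix(np.c_[x,y,z])
def plan(p0,R0,p1,R1,n,first='shift'):
    rv=(R0.inv()*R1).as_rotvec()/n; rows=[]; p=np.array(p0,float);r=R0
    for i in range(n):
        d=(np.array(p1)-p)/(n-i)
        r2=r*R.from_rotvec(rv)
        l=(r if first=='shift' else r2).inv().apply(d)
        rows.append(np.r_[rv,l]); p=p+d; r=r2
    return rows
def show(rows,c):
    print(';\n'.join(' '.join('%.4g'%round(v,4) for v in x)+' %g'%c for x in rows))
def now(): s=st(); return np.array(s['ee_pos']),rq(s)
def err(p,Rt):
    s=st(); r=rq(s); print('t',s['time_s'],'pos',np.round(s['ee_pos'],4),'F',np.round(s['wrist_force'],1),'w',round(s['width'],4)); 
    print(' d tool',r.inv().apply(np.array(p)-s['ee_pos']).round(4),'rot',(r.inv()*Rt).as_rotvec().round(4))
E
python3 - <<'E'
from h import *
p,r=now(); show(plan(p,r,[.43,-.187,.30],down(-4.5),10),1)
show(plan(p,r,[.43,-.187,.30],down(-4.5),10,'turn'),1)
E
```

```text
-0 -0 -0.1254 0.0374 -0.0267 -0.0047 1;
-0 -0 -0.1254 0.0404 -0.0218 -0.0047 1;
-0 -0 -0.1254 0.0428 -0.0166 -0.0047 1;
-0 -0 -0.1254 0.0445 -0.0111 -0.0047 1;
-0 -0 -0.1254 0.0456 -0.0054 -0.0047 1;
-0 -0 -0.1254 0.0459 0.0003 -0.0047 1;
-0 -0 -0.1254 0.0455 0.0061 -0.0047 1;
-0 -0 -0.1254 0.0444 0.0117 -0.0047 1;
-0 -0 -0.1254 0.0426 0.0172 -0.0047 1;
-0 -0 -0.1254 0.0401 0.0223 -0.0047 1
-0 -0 -0.1254 0.0404 -0.0218 -0.0047 1;
-0 -0 -0.1254 0.0428 -0.0166 -0.0047 1;
-0 -0 -0.1254 0.0445 -0.0111 -0.0047 1;
-0 -0 -0.1254 0.0456 -0.0054 -0.0047 1;
-0 -0 -0.1254 0.0459 0.0003 -0.0047 1;
-0 -0 -0.1254 0.0455 0.0061 -0.0047 1;
-0 -0 -0.1254 0.0444 0.0117 -0.0047 1;
-0 -0 -0.1254 0.0426 0.0172 -0.0047 1;
-0 -0 -0.1254 0.0401 0.0223 -0.0047 1;
-0 -0 -0.1254 0.037 0.0272 -0.0047 1
```

Candidates for the tote are the blue one on cork at top (413,253), orange at (492,276) and orange at (467,336). I choose the blue one on the mat, as the crop confirmed. I'll fly over it first for a wrist look on the way to the bar.

Call:
move_arm(rows="0 0 -0.1254 0.0374 -0.0267 -0.0047 1;0 0 -0.1254 0.0404 -0.0218 -0.0047 1;0 0 -0.1254 0.0428 -0.0166 -0.0047 1;0 0 -0.1254 0.0445 -0.0111 -0.0047 1;0 0 -0.1254 0.0456 -0.0054 -0.0047 1;0 0 -0.1254 0.0459 0.0003 -0.0047 1;0 0 -0.1254 0.0455 0.0061 -0.0047 1;0 0 -0.1254 0.0444 0.0117 -0.0047 1;0 0 -0.1254 0.0426 0.0172 -0.0047 1;0 0 -0.1254 0.0401 0.0223 -0.0047 1", newtons=80)

```text
time_s: 2.05
ee_pos: [0.4309, -0.1851, 0.3008]
ee_rot: [0.0, 0.732, 0.681, 0.0]
wrist_force: [0.9, -1.5, 0.2]
width: 0.0853
```

Run:
```python
from h import *
p,r=now(); cam('wrist','w1.png'); np.savez('w1',p=p,r=r.as_matrix())
err([.43,-.187,.30],down(-4.5))
print(plan.__name__); p,r=now(); show(plan(p,r,cab(-.008,0,.30)+0,down(-4.5),10),1)
```

```text
t 2.1 pos [ 0.4341 -0.1809  0.3013] F [-1.1  3.3 -0.9] w 0.0853
 d tool [-0.0063 -0.0037  0.0013] rot [ 0.0028 -0.0016  0.017 ]
plan
0.0003 -0.0002 0.0017 0.0288 0.0103 0.0002 1;
0.0003 -0.0002 0.0017 0.0288 0.0103 0.0002 1;
0.0003 -0.0002 0.0017 0.0288 0.0102 0.0002 1;
0.0003 -0.0002 0.0017 0.0288 0.0102 0.0002 1;
0.0003 -0.0002 0.0017 0.0288 0.0101 0.0002 1;
0.0003 -0.0002 0.0017 0.0288 0.0101 0.0002 1;
0.0003 -0.0002 0.0017 0.0289 0.01 0.0002 1;
0.0003 -0.0002 0.0017 0.0289 0.01 0.0002 1;
0.0003 -0.0002 0.0017 0.0289 0.0099 0.0001 1;
0.0003 -0.0002 0.0017 0.0289 0.0099 0.0001 1
```

View pics/w1.png

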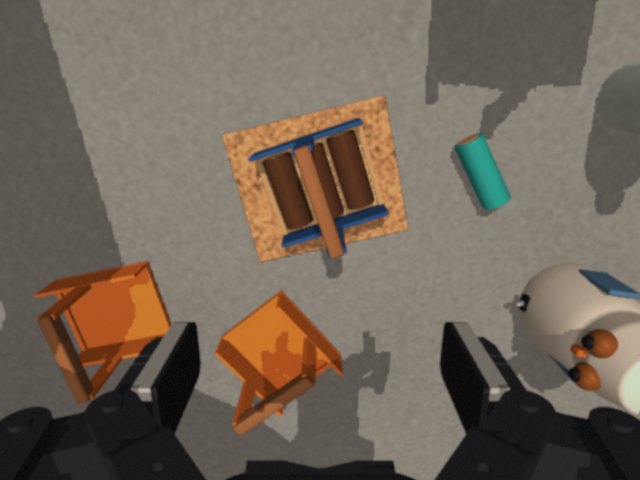

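The wrist view shows the blue tote on its mat, with the handle from (302,145) to (336,257). The orange totes are at (110,325) and (280,350), and the turquoise log is at (483,172).

```bash
cat >> h.py <<'E'
def wpix(uv,z,p,Rm):
    m=viewer.camera_model('wrist'); T=np.array(m['T_tool_cam'])
    d=Rm@(T[:3,:3]@np.array([(uv[0]-m['cx'])/m['fx'],(uv[1]-m['cy'])/m['fy'],1])); c=p+Rm@T[:3,3]
    return c+(z-c[2])/d[2]*d
E
python3 - <<'E'
from h import *
a=np.load('w1.npz'); 
def D(l,z):
    P=np.array([wpix(u,z,a['p'],a['r'])[:2] for u in l]); print(P.round(4).tolist(),P.mean(0).round(4))
    for i in range(len(P)):
        d=P[(i+1)%len(P)]-P[i]; print('  ',np.hypot(*d).round(4),np.degrees(np.arctan2(d[1],d[0])).round(1))
D([(302,145),(336,257)],.104)
D([(223,135),(385,97),(408,230),(261,262)],.004)
D([(249,159),(361,121),(388,209),(284,247)],.042)
im=cv2.imread('pics/w1.png'); cv2.imwrite('pics/w1c.png',cv2.resize(im[80:280,200:430],None,fx=3,fy=3,interpolation=cv2.INTER_CUBIC)[:600,:800])
err([.43,-.187,.30],down(-4.5))
E
```

```text
[[0.4215, -0.1368], [0.4409, -0.2266]] [ 0.4312 -0.1817]
   0.0919 -77.8
   0.0919 102.2
[[0.342, -0.1332], [0.4974, -0.1101], [0.5179, -0.2419], [0.3627, -0.2661]] [ 0.43   -0.1878]
   0.1571 8.5
   0.1335 -81.2
   0.157 -171.2
   0.1345 98.9
[[0.3706, -0.1525], [0.4708, -0.1273], [0.4923, -0.2074], [0.3931, -0.2374]] [ 0.4317 -0.1811]
   0.1034 14.1
   0.0829 -75.0
   0.1037 -163.2
   0.0878 104.9
t 2.1 pos [ 0.4341 -0.1809  0.3013] F [-1.1  3.3 -0.9] w 0.0853
 d tool [-0.0063 -0.0037  0.0013] rot [ 0.0028 -0.0016  0.017 ]
```

View pics/w1c.png

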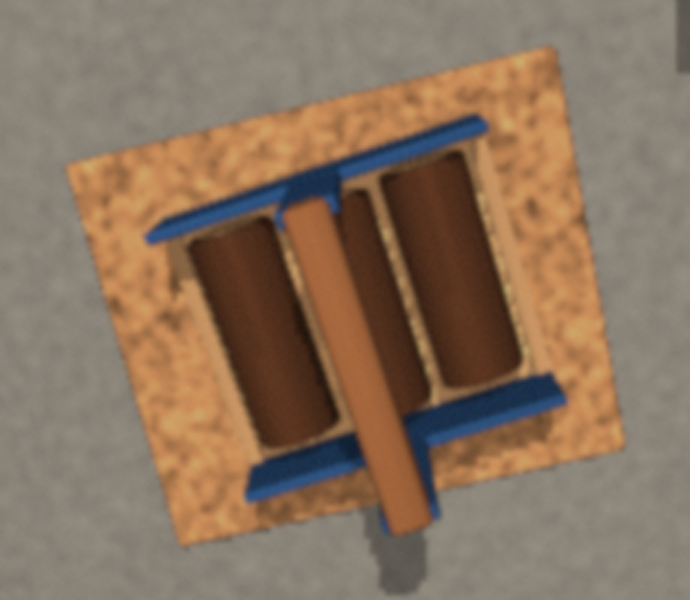

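Run:
```python
from h import *
show(plan([.43,-.187,.30],down(-4.5),cab(-.008,0,.275),down(-4.5),8),1)
```

```text
0 0 0 0.037 0.0127 0.0031 1;
0 0 0 0.037 0.0127 0.0031 1;
0 0 0 0.037 0.0127 0.0031 1;
0 0 0 0.037 0.0127 0.0031 1;
0 0 0 0.037 0.0127 0.0031 1;
0 0 0 0.037 0.0127 0.0031 1;
0 0 0 0.037 0.0127 0.0031 1;
0 0 0 0.037 0.0127 0.0031 1
```

Call:
move_arm(rows="0 0 0 0.037 0.0127 0.0031 0.3;0 0 0 0.037 0.0127 0.0031 0.3;0 0 0 0.037 0.0127 0.0031 0.3;0 0 0 0.037 0.0127 0.0031 0.3;0 0 0 0.037 0.0127 0.0031 0.3;0 0 0 0.037 0.0127 0.0031 0.3;0 0 0 0.037 0.0127 0.0031 0.3;0 0 0 0.037 0.0127 0.0031 0.3;0 0 0 0 0 0 0.3;0 0 0 0 0 0 0.3")

```text
time_s: 3.1
ee_pos: [0.5543, 0.1011, 0.275]
ee_rot: [-0.0, 0.734, 0.68, -0.0]
wrist_force: [0.2, 0.2, -0.8]
width: 0.0555
```

Run:
```python
from h import *
p,r=now(); im=cam('wrist','w2.png'); np.savez('w2',p=p,r=r.as_matrix())
err(cab(-.008,0,.275),down(-4.5)); print(cab(-.008,0,.275))
```

```text
t 3.15 pos [0.5542 0.1003 0.2753] F [ 0.1 -1.1  0.9] w 0.0555
 d tool [-0.0005  0.0006  0.0003] rot [-0.0005  0.0003  0.0011]
[0.5547248 0.099828  0.275    ]
```

View pics/w2.png

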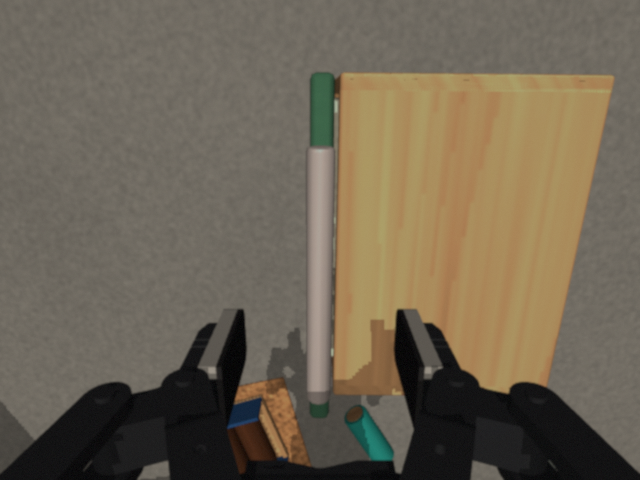

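The bar runs from (320,147) to (317,392), in line with the jaws' centre column.

Run:
```python
from h import *
a=np.load('w2.npz')
for u in [(320,147),(317.5,392)]: print(wpix(u,.222,a['p'],a['r']).round(4))
Rb=np.hypot(.2,.006); a0=np.arctan2(.006,.2)
def bar(ph): return -Rb*np.sin(a0+ph), .02+Rb*np.cos(a0+ph)
print(bar(0.012),bar(.65))
prev=bar(.012)
for ph in np.linspace(.012,.67,11)[1:]:
    b=bar(ph); print(np.round([0,b[0]-prev[0],-(b[1]-prev[1])],4)); prev=b
```

```text
[0.5593 0.1643 0.222 ]
[0.549  0.0461 0.222 ]
(np.float64(-0.008399510405598694), np.float64(0.21991360190078674)) (np.float64(-0.12581378393850226), np.float64(0.17558564127539494))
[ 0.     -0.0131  0.001 ]
[ 0.     -0.013   0.0018]
[ 0.     -0.0129  0.0027]
[ 0.     -0.0127  0.0035]
[ 0.     -0.0124  0.0044]
[ 0.     -0.0121  0.0052]
[ 0.     -0.0117  0.006 ]
[ 0.     -0.0113  0.0067]
[ 0.     -0.0109  0.0074]
[ 0.     -0.0103  0.0081]
```

Call:
move_arm(rows="0 0 0 0.003 0 0.02 0.3;0 0 0 0 0 0.02 0.3;0 0 0 0 0 0.012 0.3;0 0 0 0 0 0 0;0 0 0 0 0 0 -1;0 0 0 0 0 0 -1;0 0 0 0 0 0 -1;0 0 0 0 0 0 -1;0 0 0 0 0 0 -1;0 0 0 0 0 0 -1", newtons=50)

```text
time_s: 4.15
ee_pos: [0.5551, 0.1031, 0.2247]
ee_rot: [0.001, 0.734, 0.679, 0.001]
wrist_force: [-0.9, -3.1, 6.1]
width: 0.0102
```

Call:
move_arm(rows="0 0 0 0 -0.0131 0.001 -1;0 0 0 0 -0.013 0.0018 -1;0 0 0 0 -0.0129 0.0027 -1;0 0 0 0 -0.0127 0.0035 -1;0 0 0 0 -0.0124 0.0044 -1;0 0 0 0 -0.0121 0.0052 -1;0 0 0 0 -0.0117 0.006 -1;0 0 0 0 -0.0113 0.0067 -1;0 0 0 0 -0.0109 0.0074 -1;0 0 0 0 -0.0103 0.0081 -1")

```text
time_s: 5.15
ee_pos: [0.4371, 0.1131, 0.1785]
ee_rot: [0.002, 0.734, 0.679, 0.003]
wrist_force: [29.5, -4.5, 68.5]
width: 0.0102
```

Run:
```python
from h import *
cam('top','t3.png'); s=st(); print(s['time_s'],s['ee_pos'],s['wrist_force'],s['width'])
print(cab(-.1258,0,.1786))
im=cv2.imread('pics/t3.png'); cv2.imwrite('pics/t3c.png',cv2.resize(im[110:310,230:460],None,fx=3,fy=3))
```

```text
5.2 [0.43742759 0.1130405  0.17899394] [12.93426018  0.40766355  1.70906235] 0.009979347344076104
[0.43728998 0.1090753  0.1786    ]
```

View pics/t3c.png

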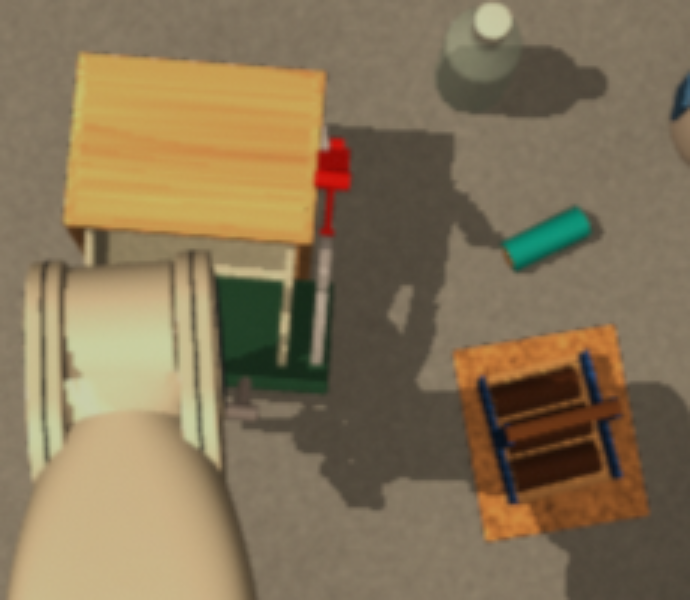

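Call:
move_arm(rows="0 0 0 0 0 0 0.4;0 0 0 0 0 0 0.4;0 0 0 0 0 0 0.4;0 0 0 0 0 -0.004 0.4;0 0 0 0 0 -0.016 0.4;0 0 0 0 0 -0.02 0.4;0 0 0 0 0 -0.02 0.4;0 0 0 0 0 -0.02 0.4;0 0 0 0 0 -0.02 0.4;0 0 0 0 0 -0.02 0.4")

```text
time_s: 6.2
ee_pos: [0.4344, 0.1127, 0.2976]
ee_rot: [-0.0, 0.734, 0.679, -0.0]
wrist_force: [-0.3, -0.3, -0.1]
width: 0.0598
```

Run:
```python
from h import *
p0=cab(-.1284,.003,.2962); err(p0,down(-4.5)); print(st()['joints'])
show(plan(p0,down(-4.5),[.4315,-.1815,.20],down(13.5),9),.4)
```

```text
t 6.2 pos [0.4344 0.1127 0.2976] F [-0.3 -0.3 -0.1] w 0.0598
 d tool [-0.0004  0.0006  0.0014] rot [-0.0005  0.      0.0005]
[ 6.65339731e-02  7.45410960e-02 -9.56219892e-02  1.40112419e+00
  4.54220623e-05  1.71538408e+00]
0 0 -0.0349 -0.0326 0.0022 0.0107 0.4;
0 0 -0.0349 -0.0326 0.001 0.0107 0.4;
0 0 -0.0349 -0.0326 -0.0001 0.0107 0.4;
0 0 -0.0349 -0.0326 -0.0012 0.0107 0.4;
0 0 -0.0349 -0.0326 -0.0024 0.0107 0.4;
0 0 -0.0349 -0.0325 -0.0035 0.0107 0.4;
0 0 -0.0349 -0.0323 -0.0046 0.0107 0.4;
0 0 -0.0349 -0.0321 -0.0058 0.0107 0.4;
0 0 -0.0349 -0.0319 -0.0069 0.0107 0.4
```

Call:
move_arm(rows="0 0 -0.0349 -0.0326 0.0022 0.0107 0.4;0 0 -0.0349 -0.0326 0.001 0.0107 0.4;0 0 -0.0349 -0.0326 -0.0001 0.0107 0.4;0 0 -0.0349 -0.0326 -0.0012 0.0107 0.4;0 0 -0.0349 -0.0326 -0.0024 0.0107 0.4;0 0 -0.0349 -0.0325 -0.0035 0.0107 0.4;0 0 -0.0349 -0.0323 -0.0046 0.0107 0.4;0 0 -0.0349 -0.0321 -0.0058 0.0107 0.4;0 0 -0.0349 -0.0319 -0.0069 0.0107 0.4;0 0 0 0 0 0 0.4")

```text
time_s: 7.2
ee_pos: [0.4308, -0.1838, 0.1989]
ee_rot: [-0.001, 0.62, 0.785, -0.0]
wrist_force: [0.1, 0.1, 0.4]
width: 0.0599
```

Run:
```python
from h import *
p,r=now(); im=cam('wrist','w4.png'); np.savez('w4',p=p,r=r.as_matrix())
err([.4315,-.1815,.20],down(13.5))
cam('top','t4.png'); im=cv2.imread('pics/t4.png'); cv2.imwrite('pics/t4c.png',cv2.resize(im[110:310,230:460],None,fx=3,fy=3))
```

```text
t 7.25 pos [ 0.4308 -0.1823  0.1996] F [-1.1  0.5 -0. ] w 0.0597
 d tool [ 0.0007  0.0009 -0.0004] rot [-0.0015 -0.0015 -0.0024]
```

View pics/w4.png

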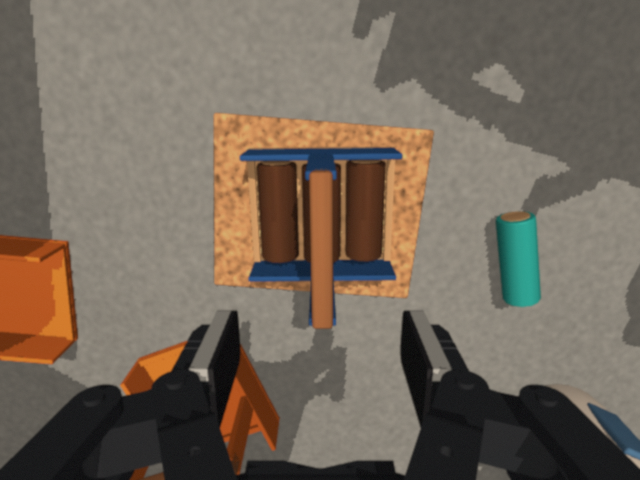

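View pics/t4c.png

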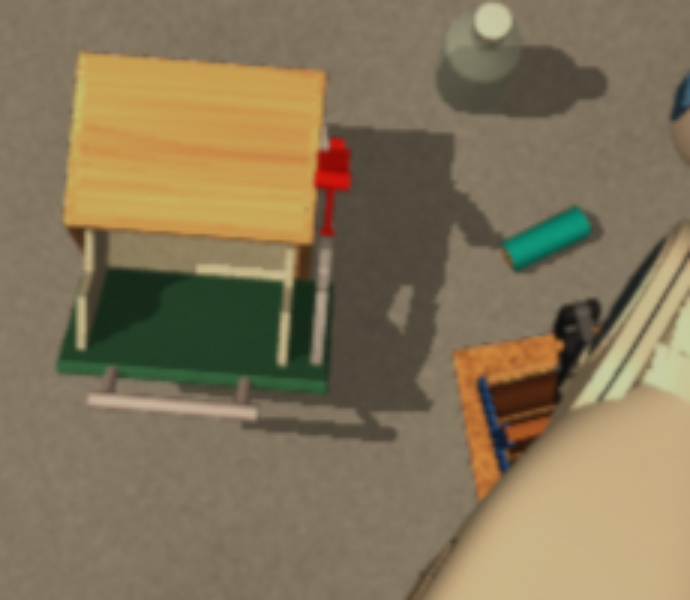

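The handle is centred between the jaws at column 321 and square to them, and the bin is open. Descending to grip.

Call:
move_arm(rows="0 0 0 0 0 0.03 0.4;0 0 0 0 0 0.03 0.4;0 0 0 0 0 0.025 0.4;0 0 0 0 0 0.015 0.4;0 0 0 0 0 0 0.4;0 0 0 0 0 0 -1;0 0 0 0 0 0 -1;0 0 0 0 0 0 -1;0 0 0 0 0 0 -1;0 0 0 0 0 0 -1", newtons=90)

```text
time_s: 8.3
ee_pos: [0.4314, -0.1811, 0.1011]
ee_rot: [0.001, 0.619, 0.785, 0.0]
wrist_force: [-1.3, 0.8, 6.7]
width: 0.0105
```

Run:
```python
from h import *
err([.4315,-.1815,.10],down(13.5))
# lift then transit to cab(-.06,0,.37), yaw -4.5
p0=np.array([.4315,-.1815,.10]); p1=np.array([.4315,-.1815,.24])
show(plan(p1,down(13.5),[.455,.05,.37],down(-4.5),8),-1)
```

```text
t 8.3 pos [ 0.4314 -0.1811  0.1011] F [-1.3  0.8  6.7] w 0.0105
 d tool [-0.0004 -0.      0.0011] rot [0.0008 0.0007 0.0004]
0 0 0.0393 0.0275 0.0096 -0.0162 -1;
0 0 0.0393 0.0278 0.0085 -0.0163 -1;
0 0 0.0393 0.0281 0.0074 -0.0163 -1;
0 0 0.0393 0.0284 0.0063 -0.0163 -1;
0 0 0.0393 0.0286 0.0052 -0.0163 -1;
0 0 0.0393 0.0288 0.0041 -0.0163 -1;
0 0 0.0393 0.0289 0.0029 -0.0163 -1;
0 0 0.0393 0.029 0.0018 -0.0162 -1
```

Call:
move_arm(rows="0 0 0 0 0 -0.005 -1;0 0 0 0 0 -0.01 -1;0 0 0 0 0 -0.015 -1;0 0 0 0 0 -0.02 -1;0 0 0 0 0 -0.02 -1;0 0 0 0 0 -0.02 -1;0 0 0 0 0 -0.02 -1;0 0 0 0 0 -0.015 -1;0 0 0 0 0 -0.01 -1;0 0 0 0 0 -0.005 -1")

```text
time_s: 9.3
ee_pos: [0.4313, -0.1811, 0.2414]
ee_rot: [0.001, 0.619, 0.785, 0.0]
wrist_force: [0.2, -0.2, -2.9]
width: 0.0103
```

Run:
```python
from h import *
err([.4315,-.1815,.24],down(13.5))
p,r=now(); im=cam('wrist','w5.png')
```

```text
t 9.3 pos [ 0.4313 -0.1811  0.2414] F [ 0.2 -0.2 -2.9] w 0.0103
 d tool [-0.0004  0.0001  0.0014] rot [0.0007 0.0008 0.0005]
```

View pics/w5.png

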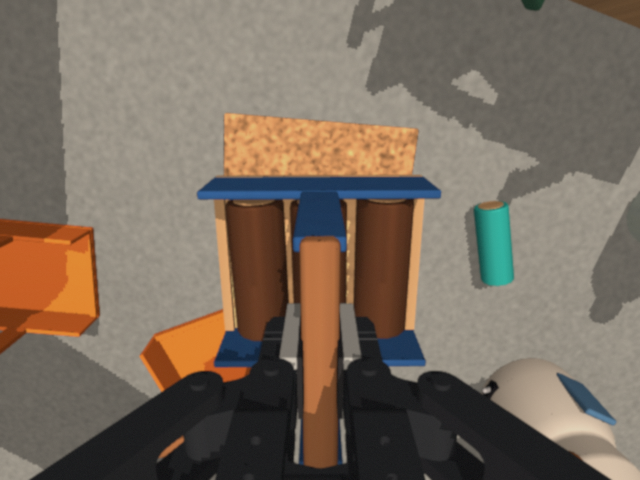

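The tote hangs level and all three logs are inside. Transit over the bin comes next.

```bash
cat >> h.py <<'E'
def follow(poses):
    rows=[]
    for (p,r),(q,w) in zip(poses[:-1],poses[1:]):
        rows.append(np.r_[(r.inv()*w).as_rotvec(), r.inv().apply(np.array(q)-p)])
    return rows
def ease(n): 
    u=np.linspace(0,1,n+1); return 10*u**3-15*u**4+6*u**5
E
cat > pour.py <<'E'
from h import *
p1=np.array([.4315,-.1815,.24]); W=cab(-.04,0,.345); A=cab(-.02+.053,0,.295)
def pose(th,xl=-.02,zl=.195):
    c,s=np.cos(th),np.sin(th)
    return cab(xl+.053*c-.100*s,0,zl+.053*s+.100*c), down(-4.5)*R.from_rotvec([-th,0,0])
if __name__=='__main__':
    u=ease(10); e=ease(10)
    show(follow([(p1*(1-a)+W*a,down(13.5-18*a)) for a in u]),-1); print()
    show(follow([(W*(1-a)+A*a,down(-4.5)) for a in e]),-1); print()
    th=[0,.02,.05,.09,.13,.17,.21,.24,.27,.30,.33]
    show(follow([pose(t) for t in th]),-1); print()
    th=np.linspace(.33,.68,11)
    show(follow([pose(t) for t in th]),-1); print()
    th=np.linspace(.68,1.08,11)
    show(follow([pose(t) for t in th]),-1); print()
E
python3 pour.py
```

```text
0 0 0.0027 0.0022 0.0013 -0.0009 -1;
0 0 0.0155 0.0126 0.0076 -0.0052 -1;
0 0 0.033 0.0271 0.0158 -0.011 -1;
0 0 0.0485 0.0405 0.0219 -0.0162 -1;
0 0 0.0574 0.0491 0.0235 -0.0192 -1;
0 0 0.0574 0.0504 0.0207 -0.0192 -1;
0 0 0.0485 0.0435 0.015 -0.0162 -1;
0 0 0.033 0.0301 0.0088 -0.011 -1;
0 0 0.0155 0.0143 0.0037 -0.0052 -1;
0 0 0.0027 0.0025 0.0006 -0.0009 -1

0 0 0 -0 0.0006 0.0004 -1;
0 0 0 -0 0.0036 0.0025 -1;
0 0 0 -0 0.0077 0.0053 -1;
0 0 0 -0 0.0113 0.0077 -1;
0 0 0 -0 0.0133 0.0091 -1;
0 0 0 -0 0.0133 0.0091 -1;
0 0 0 -0 0.0113 0.0077 -1;
0 0 0 -0 0.0077 0.0053 -1;
0 0 0 -0 0.0036 0.0025 -1;
0 0 0 -0 0.0006 0.0004 -1

-0.02 0 0 0 -0.002 -0.001 -1;
-0.03 -0 0 0 -0.003 -0.0015 -1;
-0.04 0 -0 0 -0.004 -0.002 -1;
-0.04 0 0 0 -0.004 -0.002 -1;
-0.04 0 0 0 -0.004 -0.002 -1;
-0.04 0 0 0 -0.004 -0.002 -1;
-0.03 0 -0 0 -0.003 -0.0015 -1;
-0.03 -0 0 0 -0.003 -0.0015 -1;
-0.03 0 -0 0 -0.003 -0.0015 -1;
-0.03 0 -0 0 -0.003 -0.0015 -1

-0.035 0 -0 0 -0.0035 -0.0018 -1;
-0.035 0 0 0 -0.0035 -0.0018 -1;
-0.035 -0 -0 0 -0.0035 -0.0018 -1;
-0.035 -0 0 0 -0.0035 -0.0018 -1;
-0.035 0 -0 0 -0.0035 -0.0018 -1;
-0.035 -0 0 0 -0.0035 -0.0018 -1;
-0.035 0 -0 0 -0.0035 -0.0018 -1;
-0.035 0 -0 0 -0.0035 -0.0018 -1;
-0.035 0 -0 0 -0.0035 -0.0018 -1;
-0.035 0 0 0 -0.0035 -0.0018 -1

-0.04 0 0 0 -0.004 -0.002 -1;
-0.04 -0 0 0 -0.004 -0.002 -1;
-0.04 0 -0 0 -0.004 -0.002 -1;
-0.04 0 0 0 -0.004 -0.002 -1;
-0.04 -0 0 0 -0.004 -0.002 -1;
-0.04 0 -0 0 -0.004 -0.002 -1;
-0.04 -0 0 0 -0.004 -0.002 -1;
-0.04 -0 0 0 -0.004 -0.002 -1;
-0.04 0 -0 0 -0.004 -0.002 -1;
-0.04 0 0 0 -0.004 -0.002 -1
```

Run:
```python
from pour import *
w=np.array([.3,.7,1.1,1.3,1.4,1.4,1.3,1.1,.7,.3]); u=np.r_[0,np.cumsum(w)/w.sum()]
rows=follow([(p1*(1-a)+W*a,down(13.5-18*a)) for a in u]); show(rows,-1); print([np.linalg.norm(r[3:]).round(3) for r in rows])
```

```text
0 0 0.0098 0.008 0.0048 -0.0033 -1;
0 0 0.0229 0.0187 0.0111 -0.0077 -1;
0 0 0.036 0.0297 0.0168 -0.012 -1;
0 0 0.0425 0.0358 0.0186 -0.0142 -1;
0 0 0.0458 0.0394 0.0183 -0.0153 -1;
0 0 0.0458 0.0402 0.0165 -0.0153 -1;
0 0 0.0425 0.038 0.0136 -0.0142 -1;
0 0 0.036 0.0326 0.0101 -0.012 -1;
0 0 0.0229 0.021 0.0057 -0.0077 -1;
0 0 0.0098 0.009 0.0022 -0.0033 -1
[np.float64(0.01), np.float64(0.023), np.float64(0.036), np.float64(0.043), np.float64(0.046), np.float64(0.046), np.float64(0.043), np.float64(0.036), np.float64(0.023), np.float64(0.01)]
```

Call:
move_arm(rows="0 0 0.0098 0.008 0.0048 -0.0033 -1;0 0 0.0229 0.0187 0.0111 -0.0077 -1;0 0 0.036 0.0297 0.0168 -0.012 -1;0 0 0.0425 0.0358 0.0186 -0.0142 -1;0 0 0.0458 0.0394 0.0183 -0.0153 -1;0 0 0.0458 0.0402 0.0165 -0.0153 -1;0 0 0.0425 0.038 0.0136 -0.0142 -1;0 0 0.036 0.0326 0.0101 -0.012 -1;0 0 0.0229 0.021 0.0057 -0.0077 -1;0 0 0.0098 0.009 0.0022 -0.0033 -1")

```text
time_s: 10.35
ee_pos: [0.5224, 0.1053, 0.3451]
ee_rot: [-0.0, 0.734, 0.68, -0.0]
wrist_force: [-0.1, -0.1, -2.7]
width: 0.0108
```

Call:
move_arm(rows="0 0 0 0 0.0006 0.0004 -1;0 0 0 0 0.0036 0.0025 -1;0 0 0 0 0.0077 0.0053 -1;0 0 0 0 0.0113 0.0077 -1;0 0 0 0 0.0133 0.0091 -1;0 0 0 0 0.0133 0.0091 -1;0 0 0 0 0.0113 0.0077 -1;0 0 0 0 0.0077 0.0053 -1;0 0 0 0 0.0036 0.0025 -1;0 0 0 0 0.0006 0.0004 -1")

```text
time_s: 11.35
ee_pos: [0.5953, 0.097, 0.2948]
ee_rot: [-0.0, 0.734, 0.679, -0.0]
wrist_force: [-0.4, -0.2, -3.2]
width: 0.0108
```

Run:
```python
from pour import *
err(A,down(-4.5)); print(st()['joints'].round(3))
cam('wrist','w6.png'); im=cam('scene','s6.png'); cv2.imwrite('pics/s6c.png',cv2.resize(im[180:400,190:460,::-1],None,fx=2.5,fy=2.5))
```

```text
t 11.35 pos [0.5953 0.097  0.2948] F [-0.4 -0.2 -3.2] w 0.0108
 d tool [-0.0004  0.0004 -0.0002] rot [-0.0008  0.0001  0.0006]
[0.023 0.346 0.252 1.477 0.    1.671]
```

View pics/w6.png

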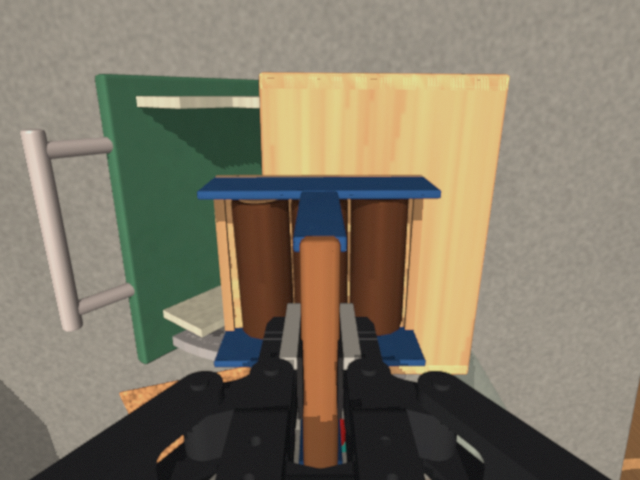

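View pics/s6c.png

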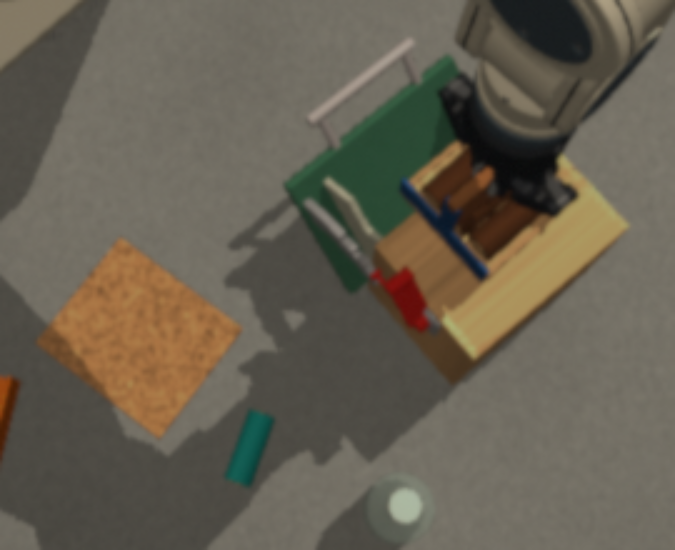

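The tote sits level over the mouth with its −x lip just in front of the cabinet. Starting a slow tip.

Call:
move_arm(rows="-0.02 0 0 0 -0.002 -0.001 -1;-0.03 0 0 0 -0.003 -0.0015 -1;-0.04 0 0 0 -0.004 -0.002 -1;-0.04 0 0 0 -0.004 -0.002 -1;-0.04 0 0 0 -0.004 -0.002 -1;-0.04 0 0 0 -0.004 -0.002 -1;-0.03 0 0 0 -0.003 -0.0015 -1;-0.03 0 0 0 -0.003 -0.0015 -1;-0.03 0 0 0 -0.003 -0.0015 -1;-0.03 0 0 0 -0.003 -0.0015 -1")

```text
time_s: 12.45
ee_pos: [0.5591, 0.0999, 0.3077]
ee_rot: [0.122, 0.724, 0.67, 0.113]
wrist_force: [-0.4, 0.3, -2.8]
width: 0.0105
```

Run:
```python
from pour import *
err(*pose(.33)); print(st()['joints'].round(3))
cam('wrist','w7.png')
```

```text
t 12.45 pos [0.5591 0.0999 0.3077] F [-0.4  0.3 -2.8] w 0.0105
 d tool [-0.0005  0.001   0.0013] rot [ 0.0031 -0.0005  0.0008]
[ 0.049  0.077 -0.119  1.044 -0.041  1.691]
```

View pics/w7.png

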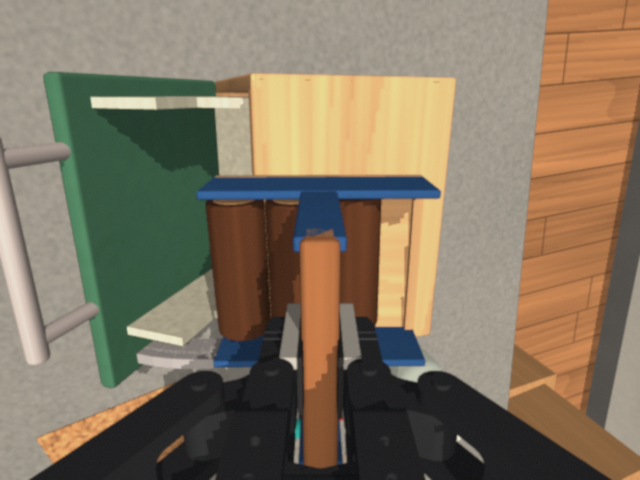

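The logs are rolling to the mouth end and are still inside. Continuing.

Call:
move_arm(rows="-0.035 0 0 0 -0.0035 -0.0018 -1;-0.035 0 0 0 -0.0035 -0.0018 -1;-0.035 0 0 0 -0.0035 -0.0018 -1;-0.035 0 0 0 -0.0035 -0.0018 -1;-0.035 0 0 0 -0.0035 -0.0018 -1;-0.035 0 0 0 -0.0035 -0.0018 -1;-0.035 0 0 0 -0.0035 -0.0018 -1;-0.035 0 0 0 -0.0035 -0.0018 -1;-0.035 0 0 0 -0.0035 -0.0018 -1;-0.035 0 0 0 -0.0035 -0.0018 -1")

```text
time_s: 13.5
ee_pos: [0.5203, 0.1029, 0.3069]
ee_rot: [0.246, 0.692, 0.64, 0.227]
wrist_force: [0.1, -0.1, -3.1]
width: 0.0107
```

Run:
```python
from pour import *
err(*pose(.68)); print(st()['joints'].round(3))
cam('wrist','w8.png')
```

```text
t 13.5 pos [0.5203 0.1029 0.3069] F [ 0.1 -0.1 -3.1] w 0.0107
 d tool [-0.0004  0.0002  0.0012] rot [ 0.0023 -0.0007  0.0005]
[ 0.092 -0.156 -0.502  0.55  -0.107  1.703]
```

View pics/w8.png

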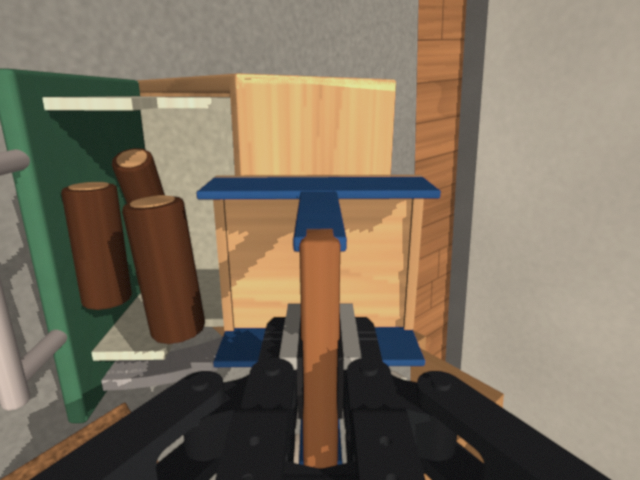

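All three logs have left the tote and look to be dropping into the bin. I'll hold the tilt to let them settle.

Call:
move_arm(rows="0 0 0 0 0 0 -1;0 0 0 0 0 0 -1;0 0 0 0 0 0 -1;0 0 0 0 0 0 -1;0 0 0 0 0 0 -1;0 0 0 0 0 0 -1;0 0 0 0 0 0 -1;0 0 0 0 0 0 -1;0 0 0 0 0 0 -1;0 0 0 0 0 0 -1")

```text
time_s: 14.55
ee_pos: [0.5211, 0.1028, 0.3063]
ee_rot: [0.245, 0.692, 0.64, 0.226]
wrist_force: [-0.7, 0.5, -1.7]
width: 0.0103
```

Run:
```python
from pour import *
err(*pose(.68)); cam('wrist','w9.png'); cam('top','t9.png')
im=cv2.imread('pics/t9.png'); cv2.imwrite('pics/t9c.png',cv2.resize(im[110:310,230:460],None,fx=3,fy=3))
```

```text
t 14.55 pos [0.5211 0.1028 0.3063] F [-0.7  0.5 -1.7] w 0.0103
 d tool [-0.0004 -0.0001  0.0002] rot [-0.     -0.0004  0.0005]
```

View pics/w9.png

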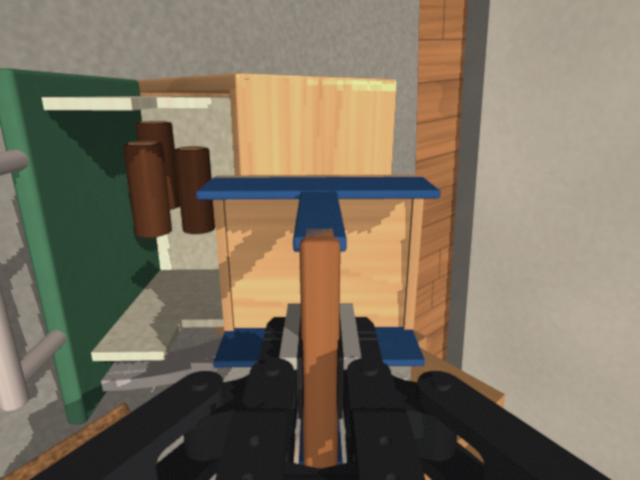

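View pics/t9c.png

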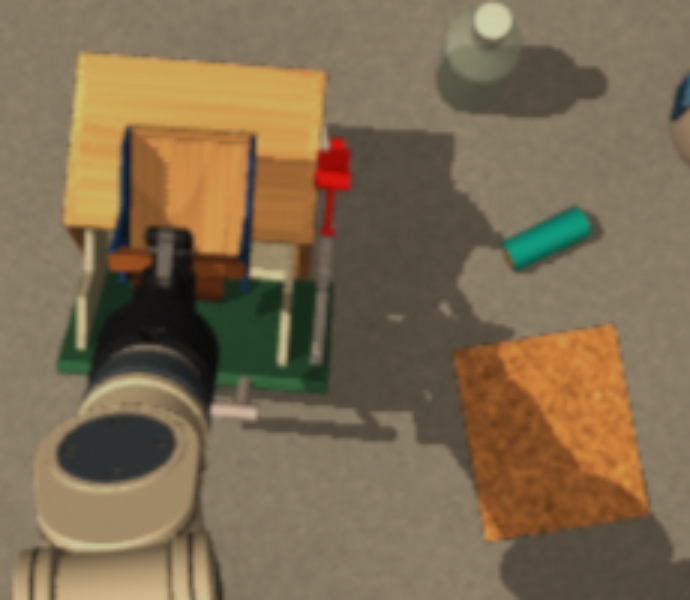

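All three logs lie in the trough at (150,190), (160,165) and (195,190) in the wrist view, and the tote is empty. Next I bring it upright and take it back to the mat.

Run:
```python
from pour import *
p0,R0=pose(.68); W2=cab(-.042,0,.362); M=np.array([.4297,-.1885,.24])
u=np.linspace(0,1,11)
show(follow([(p0*(1-a)+W2*a, down(-4.5)*R.from_rotvec([-.68*(1-a),0,0])) for a in u]),-1);print()
show(follow([(W2*(1-a)+M*a, down(-4.5+14*a)) for a in u]),-1)
```

```text
0.068 0 0 0 0.0035 -0.0044 -1;
0.068 -0 -0 0 0.0032 -0.0046 -1;
0.068 0 0 0 0.0029 -0.0048 -1;
0.068 0 0 0 0.0025 -0.005 -1;
0.068 -0 -0 0 0.0022 -0.0051 -1;
0.068 0 -0 0 0.0018 -0.0053 -1;
0.068 -0 0 0 0.0015 -0.0054 -1;
0.068 0 0 0 0.0011 -0.0055 -1;
0.068 0 0 0 0.0007 -0.0055 -1;
0.068 0 0 0 0.0003 -0.0056 -1

0 0 -0.0244 -0.0297 -0.0068 0.0122 -1;
0 0 -0.0244 -0.0295 -0.0075 0.0122 -1;
0 0 -0.0244 -0.0294 -0.0082 0.0122 -1;
0 0 -0.0244 -0.0291 -0.009 0.0122 -1;
0 0 -0.0244 -0.0289 -0.0097 0.0122 -1;
0 0 -0.0244 -0.0287 -0.0104 0.0122 -1;
0 0 -0.0244 -0.0284 -0.0111 0.0122 -1;
0 0 -0.0244 -0.0281 -0.0118 0.0122 -1;
0 0 -0.0244 -0.0278 -0.0124 0.0122 -1;
0 0 -0.0244 -0.0275 -0.0131 0.0122 -1
```

Call:
move_arm(rows="0.068 0 0 0 0.0035 -0.0044 -1;0.068 0 0 0 0.0032 -0.0046 -1;0.068 0 0 0 0.0029 -0.0048 -1;0.068 0 0 0 0.0025 -0.005 -1;0.068 0 0 0 0.0022 -0.0051 -1;0.068 0 0 0 0.0018 -0.0053 -1;0.068 0 0 0 0.0015 -0.0054 -1;0.068 0 0 0 0.0011 -0.0055 -1;0.068 0 0 0 0.0007 -0.0055 -1;0.068 0 0 0 0.0003 -0.0056 -1")

```text
time_s: 15.65
ee_pos: [0.5211, 0.1029, 0.3627]
ee_rot: [-0.001, 0.734, 0.679, -0.0]
wrist_force: [1.0, -0.2, -2.1]
width: 0.0111
```

Call:
move_arm(rows="0 0 -0.0244 -0.0297 -0.0068 0.0122 -1;0 0 -0.0244 -0.0295 -0.0075 0.0122 -1;0 0 -0.0244 -0.0294 -0.0082 0.0122 -1;0 0 -0.0244 -0.0291 -0.009 0.0122 -1;0 0 -0.0244 -0.0289 -0.0097 0.0122 -1;0 0 -0.0244 -0.0287 -0.0104 0.0122 -1;0 0 -0.0244 -0.0284 -0.0111 0.0122 -1;0 0 -0.0244 -0.0281 -0.0118 0.0122 -1;0 0 -0.0244 -0.0278 -0.0124 0.0122 -1;0 0 -0.0244 -0.0275 -0.0131 0.0122 -1")

```text
time_s: 16.65
ee_pos: [0.4295, -0.1894, 0.2399]
ee_rot: [0.001, 0.646, 0.764, 0.0]
wrist_force: [0.8, 0.3, -0.7]
width: 0.0108
```

Call:
move_arm(rows="0 0 0 0 0 0.02 -1;0 0 0 0 0 0.03 -1;0 0 0 0 0 0.03 -1;0 0 0 0 0 0.025 -1;0 0 0 0 0 0.015 -1;0 0 0 0 0 0.008 -1;0 0 0 0 0 0.005 -1;0 0 0 0 0 0.003 -1;0 0 0 0 0 0.002 -1;0 0 0 0 0 0 -1")

```text
time_s: 17.65
ee_pos: [0.4299, -0.1881, 0.1025]
ee_rot: [0.0, 0.646, 0.763, 0.0]
wrist_force: [-0.1, 0.5, -2.0]
width: 0.0105
```

Run:
```python
from pour import *
err([.4297,-.1885,.102],down(9.5)); cam('wrist','w10.png')
```

```text
t 17.65 pos [ 0.4299 -0.1881  0.1025] F [-0.1  0.5 -2. ] w 0.0105
 d tool [-0.0003 -0.0003  0.0005] rot [0.0005 0.0005 0.0003]
```

View pics/w10.png

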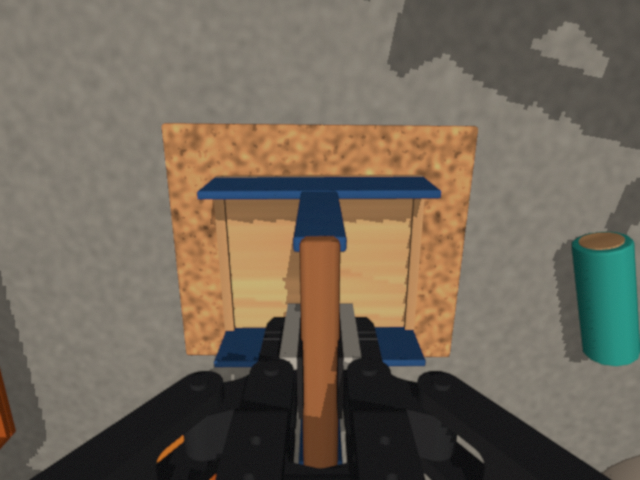

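The tote is centred on the mat and still hanging about 1–2 mm above it. Setting it down and releasing.

Call:
move_arm(rows="0 0 0 0 0 0.001 -1;0 0 0 0 0 0.001 -1;0 0 0 0 0 0 -1;0 0 0 0 0 0 0.2;0 0 0 0 0 0 0.2;0 0 0 0 0 0 0.2;0 0 0 0 0 0 0.2;0 0 0 0 0 -0.02 0.2;0 0 0 0 0 -0.04 0.2;0 0 0 0 0 -0.04 0.2")

```text
time_s: 18.7
ee_pos: [0.4293, -0.1877, 0.201]
ee_rot: [-0.001, 0.646, 0.763, -0.0]
wrist_force: [1.4, -0.2, 0.1]
width: 0.0512
```

Run:
```python
from pour import *
err([.4297,-.1885,.20],down(9.5)); p,r=now(); cam('wrist','w11.png'); np.savez('w11',p=p,r=r.as_matrix())
# pawl approach: TCP with tip z
print('tab',cab(.047,-.102,.218))
p0=np.array([.4297,-.1885,.20]); A=cab(.005,-.105,.31)
w=np.array([.5,1,1,1,1,1,1,1,.5]);u=np.r_[0,np.cumsum(w)/w.sum()]
show(follow([(p0*(1-a)+A*a,down(9.5-14*a)) for a in u]),-1)
```

```text
t 18.7 pos [ 0.4293 -0.1877  0.201 ] F [ 1.4 -0.2  0.1] w 0.0512
 d tool [-0.0008  0.0003  0.001 ] rot [-0.0013 -0.0012  0.0003]
tab [ 0.6015473 -0.0061733  0.218    ]
0 0 0.0153 0.0099 0.0099 -0.0069 -1;
0 0 0.0305 0.0201 0.0195 -0.0138 -1;
0 0 0.0305 0.0207 0.0188 -0.0137 -1;
0 0 0.0305 0.0213 0.0182 -0.0137 -1;
0 0 0.0305 0.0218 0.0175 -0.0138 -1;
0 0 0.0305 0.0224 0.0169 -0.0137 -1;
0 0 0.0305 0.0229 0.0162 -0.0138 -1;
0 0 0.0305 0.0233 0.0155 -0.0137 -1;
0 0 0.0153 0.0119 0.0074 -0.0069 -1
```

View pics/w11.png

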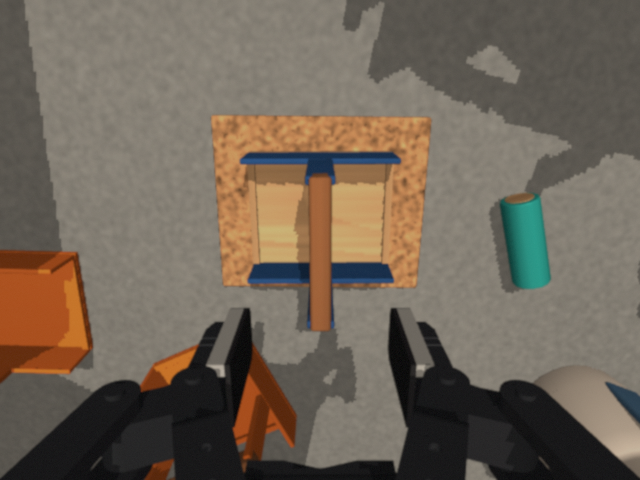

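The tote stands upright and free near the mat's centre. Next is the pawl, approached with closed fingers in front of the tab.

Call:
move_arm(rows="0 0 0.0153 0.0099 0.0099 -0.0069 -1;0 0 0.0305 0.0201 0.0195 -0.0138 -1;0 0 0.0305 0.0207 0.0188 -0.0137 -1;0 0 0.0305 0.0213 0.0182 -0.0137 -1;0 0 0.0305 0.0218 0.0175 -0.0138 -1;0 0 0.0305 0.0224 0.0169 -0.0137 -1;0 0 0.0305 0.0229 0.0162 -0.0138 -1;0 0 0.0305 0.0233 0.0155 -0.0137 -1;0 0 0.0153 0.0119 0.0074 -0.0069 -1;0 0 0 0 0 0 -1")

```text
time_s: 19.75
ee_pos: [0.5606, -0.0041, 0.3106]
ee_rot: [0.0, 0.733, 0.68, 0.0]
wrist_force: [0.3, -0.3, -0.4]
width: 0.0001
```

Run:
```python
from pour import *
err(cab(.005,-.105,.31),down(-4.5)); p,r=now(); cam('wrist','w12.png'); np.savez('w12',p=p,r=r.as_matrix())
```

```text
t 19.75 pos [ 0.5606 -0.0041  0.3106] F [ 0.3 -0.3 -0.4] w 0.0001
 d tool [-0.0019 -0.001   0.0006] rot [ 0.0011 -0.0002  0.0024]
```

View pics/w12.png

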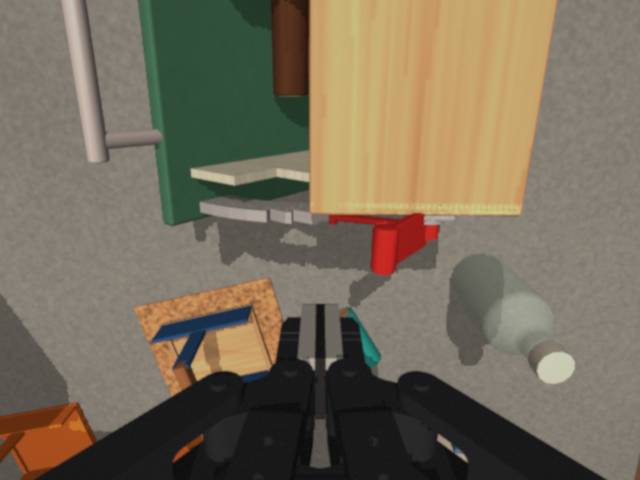

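Run:
```python
from pour import *
a=np.load('w12.npz')
for u in [(384,228),(384,272),(384,250)]:
    q=wpix(u,.222,a['p'],a['r'])-CO; print((q@CX).round(4),(q@CY).round(4))
```

```text
0.0391 -0.085
0.0404 -0.1096
0.0398 -0.0971
```

Call:
move_arm(rows="0 0 0 0.003 -0.004 0.02 -1;0 0 0 0 0 0.03 -1;0 0 0 0 0 0.023 -1;0 0 0 0 0 0.01 -1;0 0 0 0 0.01 0 -1;0 0 0 0 0.01 0 -1;0 0 0 0 0.01 0 -1;0 0 0 0 0.01 0 -1;0 0 0 0 0.01 0 -1;0 0 0 0 0.01 0 -1")

```text
time_s: 20.8
ee_pos: [0.6172, -0.0071, 0.2287]
ee_rot: [0.001, 0.734, 0.679, 0.001]
wrist_force: [-0.4, -0.6, 0.1]
width: -0.0003
```

Call:
move_arm(rows="0 0 0 0 0.01 0 -1;0 0 0 0 0.01 0 -1;0 0 0 0 0.01 0 -1;0 0 0 0 0.01 0 -1;0 0 0 0 0 0 -1;0 0 0 0 0 -0.01 -1;0 0 0 0 -0.01 -0.02 -1;0 0 0 0 -0.01 -0.03 -1;0 0 0 0 -0.03 -0.03 -1;0 0 0 0 -0.03 0 -1")

```text
time_s: 21.8
ee_pos: [0.5755, -0.0037, 0.3218]
ee_rot: [0.002, 0.734, 0.679, 0.002]
wrist_force: [0.6, 0.8, -0.4]
width: 0.0
```

Run:
```python
from pour import *
C=cab(.021,-.102,.317)
err(C,down(-4.5)); p,r=now(); cam('wrist','w13.png'); cam('top','t13.png')
im=cv2.imread('pics/t13.png'); cv2.imwrite('pics/t13c.png',cv2.resize(im[110:310,230:460],None,fx=3,fy=3))
```

```text
t 21.8 pos [ 0.5755 -0.0037  0.3218] F [ 0.6  0.8 -0.4] w 0.0
 d tool [-0.0004  0.0001  0.0048] rot [0.0063 0.0005 0.0006]
```

View pics/w13.png

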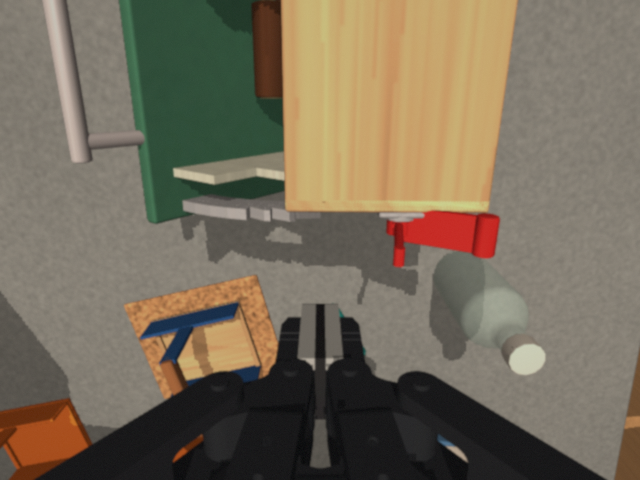

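View pics/t13c.png

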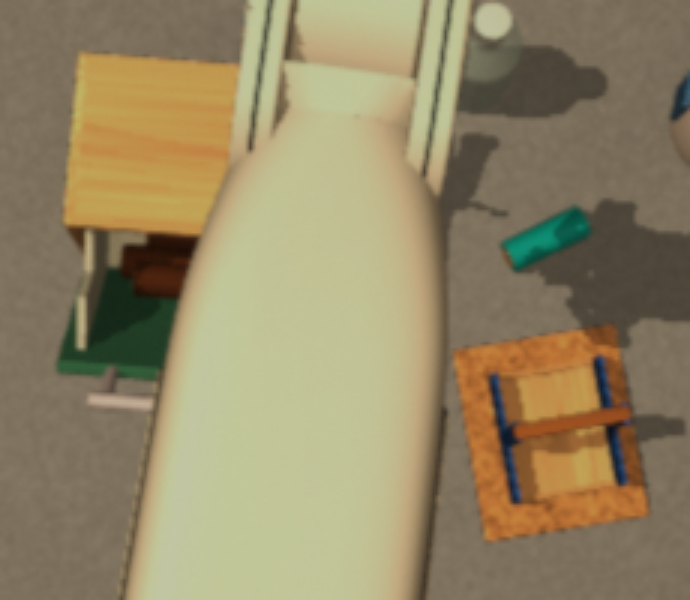

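The pawl lies on its released side, its tab now towards +x at (485,235). Now I re-grip the bar.

Call:
move_arm(rows="0 0 0 0.01 -0.015 0.004 0.4;0 0 0 0.015 -0.022 0.007 0.4;0 0 0 0.015 -0.022 0.007 0.4;0 0 0 0.015 -0.022 0.007 0.4;0 0 0 0.015 -0.022 0.007 0.4;0 0 0 0.015 -0.022 0.007 0.4;0 0 0 0.012 -0.015 0.005 0.4;0 0 0 0.005 -0.008 0.003 0.4;0 0 0 0 0 0 0.4;0 0 0 0 0 0 0.4")

```text
time_s: 22.9
ee_pos: [0.4368, 0.1093, 0.2706]
ee_rot: [0.0, 0.734, 0.679, 0.0]
wrist_force: [0.6, 0.2, 0.2]
width: 0.0598
```

Run:
```python
from pour import *
err(cab(-.127,0,.27),down(-4.5)); p,r=now(); cam('wrist','w14.png'); np.savez('w14',p=p,r=r.as_matrix())
```

```text
t 22.9 pos [0.4368 0.1093 0.2706] F [0.6 0.2 0.2] w 0.0598
 d tool [-0.0002 -0.0006  0.0006] rot [0.0008 0.0001 0.0007]
```

View pics/w14.png

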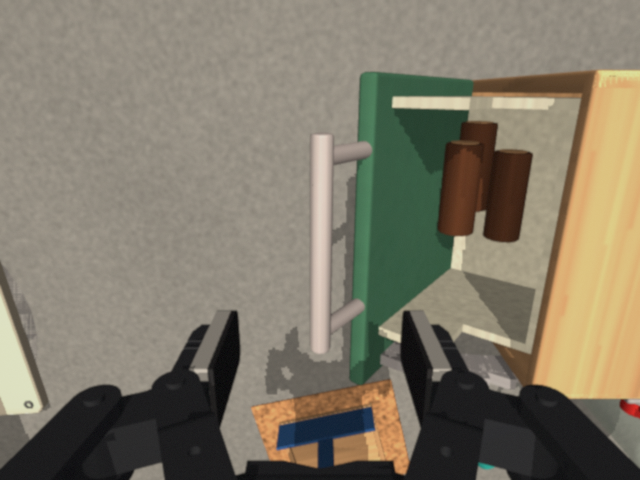

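The bar is centred at column 320, and the three logs lie in the trough.

Call:
move_arm(rows="0 0 0 0 0 0.03 0.4;0 0 0 0 0 0.03 0.4;0 0 0 0 0 0.022 0.4;0 0 0 0 0 0.0094 0.4;0 0 0 0 0 0 0;0 0 0 0 0 0 -1;0 0 0 0 0 0 -1;0 0 0 0 0 0 -1;0 0 0 0 0 0 -1;0 0 0 0 0 0 -1", newtons=50)

```text
time_s: 23.95
ee_pos: [0.4372, 0.1095, 0.18]
ee_rot: [0.001, 0.734, 0.679, 0.001]
wrist_force: [2.7, -1.2, 7.0]
width: 0.0101
```

Run:
```python
from pour import *
err(cab(-.127,0,.1786),down(-4.5))
Rb=np.hypot(.2,.006); a0=np.arctan2(.006,.2)
def bar(ph): return np.array([-Rb*np.sin(a0+ph), .02+Rb*np.cos(a0+ph)])
ph=np.r_[np.linspace(.65,.1,16),.08,.055,.03,.01,0]
prev=np.array([-.127,.1756])
for q in ph[1:]:
    b=bar(q); d=b-prev; prev=b; print('0 0 0 0 %.4f %.4f -1;'%(d[0],-d[1]))
```

```text
t 23.95 pos [0.4372 0.1095 0.18  ] F [ 2.7 -1.2  7. ] w 0.0101
 d tool [-0.0004 -0.0011  0.0014] rot [ 0.0032 -0.0001  0.0004]
0 0 0 0 0.0070 -0.0045 -1;
0 0 0 0 0.0059 -0.0043 -1;
0 0 0 0 0.0061 -0.0041 -1;
0 0 0 0 0.0062 -0.0038 -1;
0 0 0 0 0.0064 -0.0036 -1;
0 0 0 0 0.0065 -0.0034 -1;
0 0 0 0 0.0066 -0.0031 -1;
0 0 0 0 0.0067 -0.0029 -1;
0 0 0 0 0.0068 -0.0026 -1;
0 0 0 0 0.0069 -0.0024 -1;
0 0 0 0 0.0070 -0.0021 -1;
0 0 0 0 0.0071 -0.0019 -1;
0 0 0 0 0.0072 -0.0016 -1;
0 0 0 0 0.0072 -0.0013 -1;
0 0 0 0 0.0073 -0.0011 -1;
0 0 0 0 0.0040 -0.0005 -1;
0 0 0 0 0.0050 -0.0005 -1;
0 0 0 0 0.0050 -0.0004 -1;
0 0 0 0 0.0040 -0.0002 -1;
0 0 0 0 0.0020 -0.0001 -1;
```

Call:
move_arm(rows="0 0 0 0 0.007 -0.0045 -1;0 0 0 0 0.0059 -0.0043 -1;0 0 0 0 0.0061 -0.0041 -1;0 0 0 0 0.0062 -0.0038 -1;0 0 0 0 0.0064 -0.0036 -1;0 0 0 0 0.0065 -0.0034 -1;0 0 0 0 0.0066 -0.0031 -1;0 0 0 0 0.0067 -0.0029 -1;0 0 0 0 0.0068 -0.0026 -1;0 0 0 0 0.0069 -0.0024 -1")

```text
time_s: 24.95
ee_pos: [0.501, 0.1041, 0.2138]
ee_rot: [-0.0, 0.734, 0.679, -0.001]
wrist_force: [-4.4, -3.4, 2.4]
width: 0.0102
```

Call:
move_arm(rows="0 0 0 0 0.007 -0.0021 -1;0 0 0 0 0.0071 -0.0019 -1;0 0 0 0 0.0072 -0.0016 -1;0 0 0 0 0.0072 -0.0013 -1;0 0 0 0 0.0073 -0.0011 -1;0 0 0 0 0.004 -0.0005 -1;0 0 0 0 0.005 -0.0005 -1;0 0 0 0 0.005 -0.0004 -1;0 0 0 0 0.004 -0.0002 -1;0 0 0 0 0.002 -0.0001 -1")

```text
time_s: 25.95
ee_pos: [0.5567, 0.0996, 0.2233]
ee_rot: [-0.0, 0.734, 0.679, -0.001]
wrist_force: [-11.3, -6.5, 9.7]
width: 0.0104
```

Run:
```python
from pour import *
err(cab(-.006,0,.223),down(-4.5))
q=st()['ee_pos']-CO; print(q@CX,q@CY)
cam('scene','s15.png'); im=cv2.imread('pics/s15.png'); cv2.imwrite('pics/s15c.png',cv2.resize(im[180:400,190:460],None,fx=2.5,fy=2.5))
```

```text
t 25.95 pos [0.5567 0.0996 0.2233] F [-11.3  -6.5   9.7] w 0.0104
 d tool [ 0.     -0.      0.0003] rot [-0.001   0.001   0.0002]
-0.005997979867334399 -4.4315121255050575e-05
```

View pics/s15c.png

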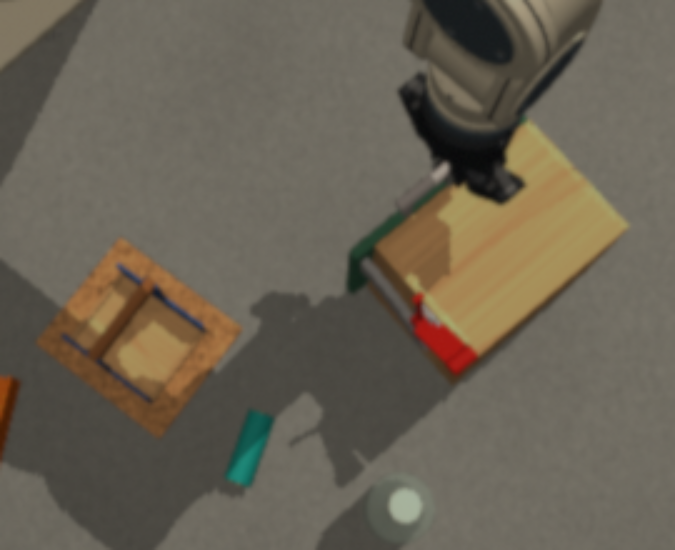

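The front looks shut. I'll press 3 mm more to confirm the stop.

Call:
move_arm(rows="0 0 0 0 0.001 0 -1;0 0 0 0 0.001 0 -1;0 0 0 0 0.001 0 -1;0 0 0 0 0 0 -1;0 0 0 0 0 0 -1;0 0 0 0 0 0 -1;0 0 0 0 0 0 -1;0 0 0 0 0 0 -1;0 0 0 0 0 0 -1;0 0 0 0 0 0 -1")

```text
time_s: 27.0
ee_pos: [0.5568, 0.0996, 0.2233]
ee_rot: [-0.002, 0.734, 0.679, -0.002]
wrist_force: [-17.3, -5.0, 11.9]
width: 0.01
```

Run:
```python
from pour import *
err(cab(-.003,0,.223),down(-4.5))
q=st()['ee_pos']-CO; print(q@CX,q@CY)
```

```text
t 27.0 pos [0.5568 0.0996 0.2233] F [-17.3  -5.   11.9] w 0.01
 d tool [0.     0.0029 0.0003] rot [-0.0057  0.0013  0.0007]
-0.005912449814201483 -1.6381726394125566e-05
```

It's against the stop: the force rises and the bar doesn't move. Releasing and rising.

Call:
move_arm(rows="0 0 0 0 0 0 0.3;0 0 0 0 0 0 0.3;0 0 0 0 0 0 0.3;0 0 0 0 0 0 0.3;0 0 0 0 0 0 0.3;0 0 0 0 0 -0.02 0.3;0 0 0 0 0 -0.04 0.3;0 0 0 0 0 -0.04 0.3;0 0 0 0 0 0 0.3;0 0 0 0 0 0 0.3")

```text
time_s: 28.0
ee_pos: [0.56, 0.0999, 0.3239]
ee_rot: [0.001, 0.734, 0.679, 0.001]
wrist_force: [-0.3, 0.6, -0.0]
width: 0.0557
```

Run:
```python
from pour import *
s=st(); print(s['time_s'],s['ee_pos'],s['wrist_force'])
p,r=now(); cam('wrist','w16.png'); np.savez('w16',p=p,r=r.as_matrix())
cam('scene','s16.png'); im=cv2.imread('pics/s16.png'); cv2.imwrite('pics/s16c.png',cv2.resize(im[180:400,190:460],None,fx=2.5,fy=2.5))
```

```text
28.0 [0.56001804 0.0999326  0.32387679] [-0.26005807  0.56624822 -0.00339863]
```

View pics/w16.png

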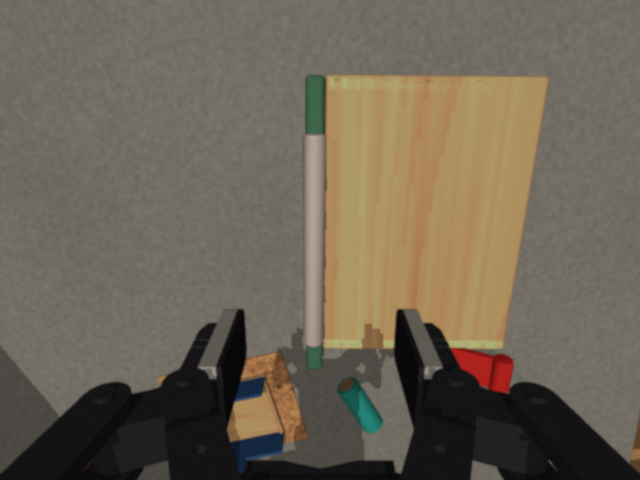

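View pics/s16c.png

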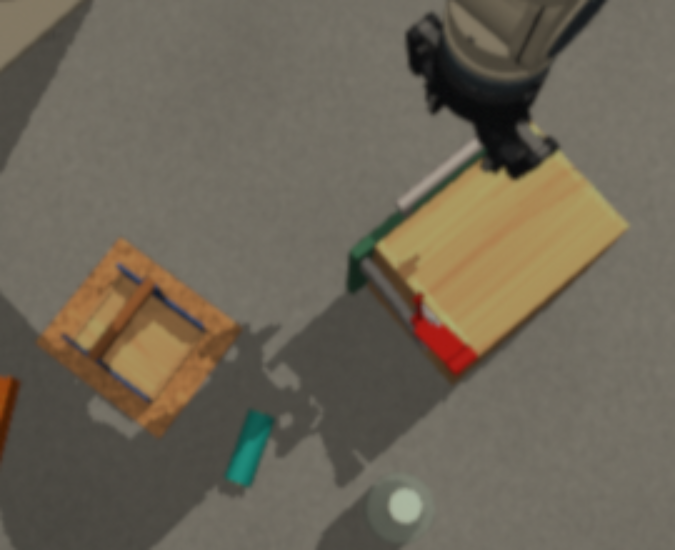

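Run:
```python
from pour import *
a=np.load('w16.npz')
for u in [(315.5,134),(313.5,346)]:
    q=wpix(u,.222,a['p'],a['r'])-CO; print((q@CX).round(4),(q@CY).round(4))
for t in ['bottle','owl_lamp','train']: print(t,[np.round(d['pixel']).tolist() for d in viewer.search_frame('scene',t)[:1]])
```

```text
-0.0047 0.0646
-0.0063 -0.0604
bottle [[346.0, 380.0]]
owl_lamp [[268.0, 436.0]]
train []
```

The bar sits at −0.0055 m, against −0.006 when shut, so the bin reads shut at about 0 rad. The bottle and owl are unmoved, and the arm never went near the train. Handing in.

Run:
```python
from pour import *
print(manip.close_job())
```

```text
the job is handed in; nothing more can be done
None
```

I completed every step of the task and handed the job in at about 28 s of the 72 s allowed; the hand-in gave no verdict.

- **Opening:** I pulled the bin front to its stop by the grab bar. It stayed open after I let go.
- **Pouring:** I tipped the blue tote over the mouth to 0.68 rad. All three logs were in the trough in the wrist pictures, both just after pouring and again just before shutting. They are out of sight now that the bin is shut.
- **Tote:** I set it back upright on the mat, at about the mat's centre, and let go. It still stands there in the last pictures.
- **Pawl:** I pushed it over to its released side, and it was still there in the last pictures.
- **Shutting:** I pushed the front to its stop. The force rose and the bar did not move, and after release the bar measured −5.5 mm against −6 mm for fully shut.

**Other objects:**
- The network found the bottle and the owl lamp within 2 pixels of where they started.
- It returned nothing for the train in the last picture, so I did not confirm its position; the arm never went near it.

The wrist force briefly reached about 75 N when the bin hit its open stop, below the 120 N limit.

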